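Sweep the glue clamp's bed and pump the clamp onto a glued card stand

ROBOT

A 6-joint arm with a two-finger parallel gripper is mounted at the origin on the work surface. World frame = base frame: x ahead of the robot, y to its left, z up, the work surface at z = 0. Lengths are in m, angles in rad, forces in N, time in s.
With the tool pointing down it reaches from about 0.4 to 0.825 m from the base axis. Payload 7 kg.
Tool frame: the origin (TCP) lies on the centre line of the jaws, within the pads' length; the fingertips stand 19 mm ahead of it and the grasp point (between the pads) is the TCP; z points along the fingers, x is the direction in which the jaws open and shut, and the axes are right-handed (so a half turn about z gives the same grasp; the last joint's range is limited). The gripper opens to 85 mm and grips with 20 to 120 N. Pads are 22 mm wide; open, the fingers measure 114 mm over their backs; the gripper's body (76 mm by 85 mm) begins 54 mm behind the grasp point. The pads swing forward as they close: fully open they stand 13 mm farther back than shut.
Start: joints at [1.416, 0.359, 0.012, 0, -1.224, -0.288], TCP at [0.289, 0.61, 0.25] pointing down, gripper open.
Joint ranges: [-3.07, 3.07], [-1.43, 2.12], [-1.02, 1.25], [-3.03, 1.67], [-3.05, -0], [-3.03, 3.03]. Speed limits (rad/s): [2.39, 2.39, 3.01, 3.14, 3.14, 3.14].

INTERFACE

Orientations are given as a 3x3 rotation matrix whose columns are the frame's x, y, z axes.
In Python, from rig import r, optics, spotter gives the robot as it stands.
- The arm moves only by the tool apply_moves, never from a script. Its argument "rows" is text: rows parted by semicolons, each of 7 numbers parted by spaces: the gripper's target within -1 to 1 (shut at 1, half-way at 0, fully open at -1), then the shift along the tool's x, y, z in cm, then the turn, a rotation vector about the tool's x, y, z in rad. In form: jaw tx ty tz wx wy wz; .... A call has 1 to 8 rows; each row shifts and turns the commanded pose from where the row before left it, along the tool's axes as they then stand; what a row does not reach is not made up. A row lasts 1/8 s, in which the tool goes at most 62.5 mm and 10.7 degrees, less where a joint would pass 70% of its speed; a pose out of reach is approached as far as the arm can. A call with a gripper value outside its range is refused whole. The fingers move at their own pace and stop on an object; "force" is the grip in N (left out, the last holds). Time passes only in rows, so rows that do not move let the fingers close. It gives the time, the measured TCP pose, the force and the opening at its end, in the units of the state.
- r.read_state(): the state, without advancing time (a new reading comes with each control period).
- optics.get_image(name): name is "scene" or "top" or "wrist"; returns a dict with "pixels" (400x640x3 uint8, red, green, blue), "K" (3x3 intrinsics, pixels), "pose" (4x4, takes a point from camera to world coordinates); the wrist camera has in their place "tool_from_camera" (4x4, takes a point from camera to tool coordinates, whose origin is the TCP and whose axes are the tool frame's). Camera axes: x right, y up, looking along -z (the intrinsics and any distortion apply to the point x, -y, -z); pixel columns grow to the right and rows downward; lengths in m; the calibration is good to about 2 mm. A picture is of the moment at which its call begins: read the wrist's pose just before it. There is no depth.
- r.close_job(): hands the job in, once; it reports no verdict.
Trained networks look in the newest picture that a camera, given by its name, has taken for a name from the list of things; names that differ only in an ending like _2 or _b are one class to them, and where a whole thing is asked for, a point or a joint stands for the part that bears it (a point fixed in the world has none). Each returns a list of dicts, best first, with "conf" (0 to 1); they miss things now and then, are a little off and sometimes report something else, mostly with a low value. They report only what shows in the picture. A call takes as long as a camera call. They do not tell look-alikes from the thing itself.
- spotter.spot_in(camera, target): "extent" ([left, top, right, bottom] in pixels, round what is visible of it).
- spotter.cut_out(camera, target): "region" (400x640 bool, what is visible of it) and "extent" ([left, top, right, bottom] in pixels, round what is visible of it).
- spotter.tip_of(camera, target): "position" ([row, column] in pixels: a listed point, or the origin of a listed thing).
The state is a dict: "t": time; "joint_positions": joint angles; "joint_vel": joint speeds; "tau": joint torques, N m; "position": TCP position; "tool_rot": TCP orientation; "ft_force": force on the tool from outside, world axes, zero at the start; "wrist_torque": the same for the moment, N m; "grip_width": finger opening in m.
Only numpy, scipy, OpenCV 4.12 (cv2) and the standard library are available. Lean on these libraries where they do the work, as an engineer would, in place of code of your own. Each camera call takes 0.05 s, during which the arm holds its last target.

TASK

With the yellow scraper block, wipe the three loose wood chips off the clamp's metal bed into the green tray beside it, then stand the scraper back on its grey mat and let go of it. Then pump the clamp's orange trigger against the black handle until the orange pad has pushed the wooden card stand against the blue end stop and is itself pressed about half-way into its black cup, never right in; finish while still holding the trigger squeezed, not letting it go. Touch the chips only with the scraper, move the jaw only by its trigger, and leave the other things on the desk where they are.

Things in the scene. Friction and masses are not known exactly. Their poses are not given: they have to be found in the camera images.
- clamp: Ratchet bar clamp lying on the desk, fixed. Origin on the desk under the bar's axis; its y axis runs along the bar from handle end to end stop, x away from the robot across the bed, z up (all 'clamp' mm below are in this frame). Aluminium bed x -40 to 40, y -135 to 155, top at z 20, no rim. Blue housing x -25 to 25, y -110 to -30, up to z 75. A serrated bar on the axis at z 42 sticks out up to 110 mm behind it.
- stop_face (a point): middle of the foot of the blue end stop's face, clamp y 130, z 20; the stop spans x -35 to 35 and is 50 mm tall
- jaw (a joint): how far the serrated bar with cup and pad has advanced along the clamp's +y, m, 0 to 0.105. It stays where it is left (10 N to move it) and the trigger cannot draw it back. Uncompressed, the pad's face lies at clamp y = jaw, the cup's rim 14 mm behind. With the card stand seated on the end stop the pad touches it at jaw 0.080 and is pressed in half-way at 0.087.
- pad (a joint): how far the sprung orange pad is pressed back into the cup, m: 0 free (14 mm of orange shows in front of the cup), 0.014 right in. Spring 0.7 N per mm.
- trigger (a joint): trigger angle, rad: 0 released (a spring returns it), 0.30 fully squeezed. While the pawl bites, the jaw advances 4.5 mm per 0.1 rad. A full squeeze moves the pawl 13.5 mm; teeth are 12 mm apart, so the first stroke may lose up to 12 mm of pawl travel; after a full release a later stroke loses about 1.5 mm and a full squeeze advances the jaw 12 mm. It takes 5 to 20 N at the grip point.
- trigger_bar: orange round trigger bar, 12 mm thick, level at z = 55 mm. Origin on its vertical pivot pin, at x -45, y -64 in the clamp's frame; it runs 80 mm from there along its own -x.
- trigger_grip (a point): point on the trigger bar's centre line 60 mm from the pivot, where to squeeze; released at clamp x -105, y -64, z 55. Only the trigger moves: 18 mm towards the fixed handle in a full squeeze. Over their outer faces trigger and handle measure 49 mm released, 31 mm squeezed.
- handle_grip (a point): middle of the black handle opposite the trigger's grip point, clamp x -105, y -101, z 55. The handle is a level fixed bar 12 mm thick (y -107 to -95), x -20 to -135, z 40 to 70.
- pad_face (a point): centre of the front face of the orange pad (29 mm across), at the bar's height, 42 mm above the desk
- tray_mid (a point): middle of the green chip tray's inner floor, along the bed's +x side: inside clamp x 40 to 102, y -18 to 108, floor z 4, walls up to z 16, so below the bed's top
- pad_disc: the orange pad; its origin is the centre of its front face, y forward along the bar
- cup: the black cup on the bar's front end that the pad sinks into; origin where the pad's face is when free
- stand_block: wooden card stand just glued from two light halves and a dark middle strip, loose on the bed, 56 (x) x 50 (y) x 45 mm high; origin at the centre of its underside. It starts 0 to 6 mm short of the end stop; seated, its origin is at y = 105 mm in the clamp's frame. 0.16 kg.
- chip0: dark wood chip, 13 x 10 x 6 mm, lying loose on the bed between pad and card stand; origin at the centre of its underside. All three start with y 37 to 55 mm and x -22 to 22 mm in the clamp's frame.
- chip1: dark wood chip, 13 x 10 x 6 mm, lying loose on the bed between pad and card stand; origin at the centre of its underside. All three start with y 37 to 55 mm and x -22 to 22 mm in the clamp's frame.
- chip2: dark wood chip, 13 x 10 x 6 mm, lying loose on the bed between pad and card stand; origin at the centre of its underside. All three start with y 37 to 55 mm and x -22 to 22 mm in the clamp's frame.
- scraper: scraper block standing upright: yellow foot with a black rubber sole, 34 (x) x 36 (y) mm, 35 mm high, and on it a square wooden handle 24 x 24 mm up to 95 mm. Origin at the centre of its underside. About 0.12 kg.
- mat: grey felt mat, 100 x 100 mm, 3 mm thick, fixed on the desk, where the scraper stands; origin at the centre of its underside
- glue: white glue bottle, 36 mm across, 100 mm high; bystander, origin under its centre
- tea: amber drink bottle, 64 mm across, 190 mm high; bystander, origin under its centre
- phone: phone lying flat, 75 x 150 x 9 mm; bystander, origin under its centre
- mug: blue mug, 76 mm across, 90 mm high; bystander, origin under its centre
- stapler: red and black stapler, 140 x 34 x 44 mm; bystander, origin under its centre
- giftbox: small open black box with white filling, 120 x 90 x 50 mm; bystander, origin under its centre
There are look-alikes about, which are no part of the job. What is meant by the stand_block is not pink or turquoise, and is the smaller of those in its own colour.

How it is judged:
On the way, in this order (a step that is already met when the one before it is completed fails the run):
1. all three chips lie in the green tray (x of chip0 in the frame of clamp between 0.041 and 0.105 m and y of chip0 in the frame of clamp between -0.022 and 0.112 m and z of each of chip0, chip1, chip2 in the frame of clamp below 0.018 m and x of chip1 in the frame of clamp between 0.041 and 0.105 m and y of chip1 in the frame of clamp between -0.022 and 0.112 m and x of chip2 in the frame of clamp between 0.041 and 0.105 m and y of chip2 in the frame of clamp between -0.022 and 0.112 m), for 0.1 s.
2. the scraper stands on its mat, let go (horizontal distance between scraper and mat below 0.045 m and angle between scraper's own z axis and vertical below 0.15 rad and height (world z) of scraper below 0.008 m and contact force between the fingers and scraper below 0.2 N), for 0.2 s.
3. the pad presses the card stand while the trigger is squeezed (value of joint pad between 0.0035 and 0.0105 m and contact force between pad_disc and stand_block above 1.5 N and value of joint trigger above 0.02 rad and contact force between the fingers and trigger_bar above 1.5 N), for 0.2 s.
At the end, for the whole second after the job is handed in: Chips in the tray; scraper upright on the mat (centres within 45 mm), released; card stand upright on the bed within 3 mm of the end stop; pad presses it, sunk 3.5 to 10.5 of 14 mm into the cup; fingers still hold the trigger squeezed (above 0.02 rad, over 1.5 N) (all of step 1 and all of step 2 and all of step 3 and y of stand_block in the frame of clamp above 0.102 m and z of stand_block in the frame of clamp between 0.015 and 0.024 m and angle between stand_block's own z axis and vertical below 0.1 rad and contact force between the fingers and stand_block below 0.3 N); the arm keeps its last pose, push and grip.
It fails at once if the pad is pressed right into its cup or presses the card stand above 15 N (crushed) (value of joint pad above 0.0128 m or contact force between pad_disc and stand_block above 15 N or contact force between cup and stand_block above 1 N).
It fails at once if a chip is touched with the fingers (contact force between the fingers and chip0 above 0.3 N or contact force between the fingers and chip1 above 0.3 N or contact force between the fingers and chip2 above 0.3 N).
It fails at once if the jaw is pushed by hand or with the scraper (contact force between any of the fingers, scraper and cup above 8 N or contact force between any of the fingers, scraper and pad_disc above 8 N).
It fails at once if a bystander is moved more than 30 mm or tipped (distance of any of glue, tea, phone, mug, stapler, giftbox from where it was at the start of the episode above 0.03 m or angle between any of glue, tea, phone, mug, stapler, giftbox's own z axis and vertical above 0.4 rad).
It also fails if it takes over 64 s, if anything falls off the work surface, if the arm or the gripper's body presses on something with over 40 N, if the wrist force passes 120 N, or if a joint passes its speed limit or range.

## Working session

There is one attempt and no reset: what is moved stays moved. The work goes in short steps, Python scripts to look and compute and a tool call to move; the robot and the scene stay as the last step left them, time stands still between calls to the robot, and variables do not carry over. Pictures are saved under pics/ and viewed, and the job is handed in when it is done.

Besides the shell and the picture viewer there is one more tool, called after "Emit:" by a JSON object that holds its "fn" and its "kwargs". apply_moves: Moves the arm, as the interface text tells. Its arguments: {"type":"object","properties":{"rows":{"type":"string"},"force":{"type":"number"}},"required":["rows"]}

```bash
ls; mkdir -p pics; python3 - <<'E'
from rig import r, optics, spotter
import cv2
s=r.read_state(); print(s)
for n in ["scene","top","wrist"]:
    im=optics.get_image(n)
    cv2.imwrite(f"pics/{n}0.png",im["pixels"][:,:,::-1])
    print(n,im["K"],im.get("pose",im.get("tool_from_camera")), im.keys())
E
```

```text
pics
{'t': 0.0, 'joint_positions': array([ 1.41608393e+00,  3.59383766e-01,  1.10412007e-02, -3.31542644e-04,
       -1.22411699e+00, -2.88073160e-01]), 'joint_vel': array([-0.00047833, -0.00028761, -0.00065413,  0.00079148,  0.0006274 ,
       -0.00051114]), 'tau': array([ 1.43790752e-03, -5.83320987e+01,  2.93412870e+01,  6.93642229e+00,
       -5.93327641e-03,  2.38192808e-05]), 'position': array([0.28905784, 0.60946312, 0.24936135]), 'tool_rot': array([[-4.28559593e-01, -9.03513341e-01, -5.64387156e-04],
       [-9.03511949e-01,  4.28559930e-01, -1.59529285e-03],
       [ 1.68324209e-03, -1.73747514e-04, -9.99998568e-01]]), 'ft_force': array([-0.71629583, -0.63219281,  0.06093401]), 'wrist_torque': array([ 0.0178095 ,  0.04333885, -0.00802106]), 'grip_width': 0.08496270580606984}
scene [[394.12170084   0.         321.28102232]
 [  0.         394.12170084 196.10660512]
 [  0.           0.           1.        ]] [[-0.64257281 -0.48162505  0.59593413  1.2018589 ]
 [ 0.76613633 -0.39204733  0.50924848  0.60759527]
 [-0.01163244  0.78379602  0.62090941  0.7972115 ]
 [ 0.          0.  
[... 251 characters left out ...]
.92974466e-01]
 [-9.99927285e-01  1.40798883e-03  1.19767802e-02  1.61133461e-02]
 [ 1.20486217e-02  7.49414006e-02  9.97115147e-01  1.62799505e+00]
 [ 0.00000000e+00  0.00000000e+00  0.00000000e+00  1.00000000e+00]] dict_keys(['pixels', 'K', 'pose'])
wrist [[302.31913016   0.         317.55350818]
 [  0.         302.31913016 202.7009744 ]
 [  0.           0.           1.        ]] [[ 9.99999879e-01 -2.57121281e-04 -4.18486964e-04  1.29157970e-03]
 [-3.75350868e-04 -9.49592239e-01 -3.13487542e-01 -8.05361932e-02]
 [-3.16787655e-04  3.13487661e-01 -9.49592221e-01 -1.24554626e-01]
 [ 0.00000000e+00  0.00000000e+00  0.00000000e+00  1.00000000e+00]] dict_keys(['pixels', 'K', 'tool_from_camera'])
```

View pics/top0.png

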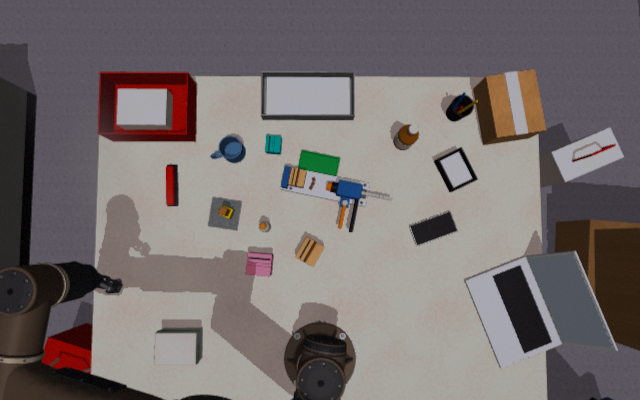

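View pics/scene0.png

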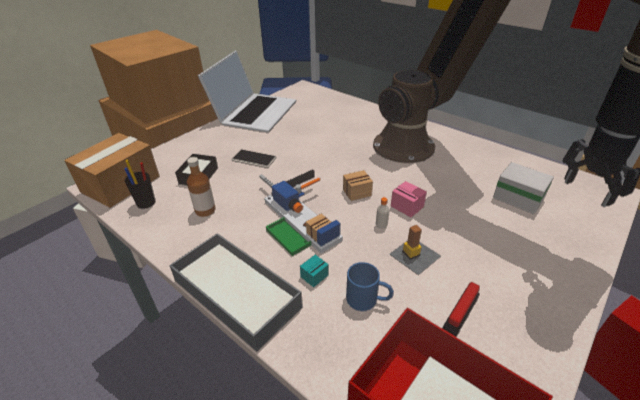

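View pics/wrist0.png

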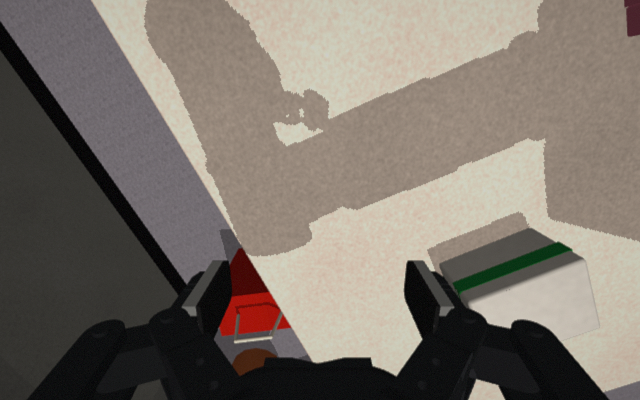

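```bash
cat > h.py <<'E'
import numpy as np, cv2
from rig import r, optics, spotter
def grab(n,fn=None):
    s=r.read_state(); im=optics.get_image(n)
    if 'pose' in im: P=np.array(im['pose'])
    else:
        T=np.eye(4);T[:3,:3]=s['tool_rot'];T[:3,3]=s['position'];P=T@np.array(im['tool_from_camera'])
    if fn: cv2.imwrite(f'pics/{fn}.png',im['pixels'][:,:,::-1])
    return im['pixels'],np.array(im['K']),P
def p2w(K,P,u,v,z):
    d=np.array([(u-K[0,2])/K[0,0],-(v-K[1,2])/K[1,1],-1.])
    d=P[:3,:3]@d; o=P[:3,3]; return o+d*(z-o[2])/d[2]
def w2p(K,P,X):
    X=np.atleast_2d(X); c=(X-P[:3,3])@P[:3,:3]
    return np.c_[K[0,2]+K[0,0]*c[:,0]/-c[:,2], K[1,2]+K[1,1]*c[:,1]/c[:,2]]
def crop(px,x0,y0,x1,y1,s,fn):
    cv2.imwrite(f'pics/{fn}.png',cv2.resize(px[y0:y1,x0:x1,::-1],None,fx=s,fy=s,interpolation=cv2.INTER_CUBIC))
E
python3 - <<'E'
from h import *
px,K,P=grab('top'); crop(px,200,130,400,280,4,'topc')
px2,K2,P2=grab('scene'); crop(px2,230,140,450,300,3.6,'scenec')
for t,z in [('mat',.003),('scraper',.0),('stand_block',.02),('chip0',.026),('tray_mid',.004),('stop_face',.02),('trigger_grip',.055),('handle_grip',.055),('pad_face',.042),('trigger_bar',.055),('clamp',0),('glue',0),('mug',0)]:
    for c,KK,PP in (('top',K,P),('scene',K2,P2)):
        o=spotter.tip_of(c,t)
        print(t,c,[(round(d['conf'],2),np.round(d['position'],1).tolist(),np.round(p2w(KK,PP,d['position'][1],d['position'][0],z)[:2],4).tolist()) for d in o[:4]])
E
```

```text
mat top [(0.71, [214.2, 220.5], [0.4733, 0.3272]), (0.49, [153.3, 235.5], [0.6795, 0.2799])]
mat scene [(0.78, [254.0, 416.7], [0.4701, 0.3215])]
scraper top [(0.68, [211.0, 231.9], [0.4843, 0.2898]), (0.46, [175.8, 291.9], [0.6036, 0.0891]), (0.38, [185.6, 323.6], [0.5705, -0.018])]
scraper scene [(0.77, [253.2, 412.7], [0.4716, 0.3105])]
stand_block top [(0.86, [251.3, 306.0], [0.3502, 0.0405]), (0.6, [181.3, 296.3], [0.5826, 0.0735]), (0.58, [264.4, 261.2], [0.3073, 0.1878]), (0.55, [144.9, 270.0], [0.7052, 0.1621])]
stand_block scene [(0.95, [202.0, 406.2], [0.312, 0.1936]), (0.63, [231.1, 320.3], [0.581, 0.0714]), (0.56, [192.2, 356.3], [0.3694, 0.0444]), (0.2, [209.7, 298.1], [0.5516, -0.0418])]
chip0 top [(0.53, [179.8, 297.8], [0.5869, 0.0683])]
chip0 scene [(0.71, [293.7, 359.9], [0.6919, 0.2891])]
tray_mid top [(0.9, [161.5, 321.2], [0.652, -0.0099])]
tray_mid scene [(0.95, [237.8, 286.7], [0.6504, 0.0038])]
stop_face top [(0.59, [176.3, 292.5], [0.5994, 0.0862])]
stop_face scene [(0.63, [231.8, 327.8], [0.5697, 0.0898])]
trigger_grip top [(0.45, [222.7, 338.3], [0.4436, -0
[... 298 characters left out ...]
ce scene [(0.45, [210.3, 300.8], [0.567, -0.0153])]
trigger_bar top [(0.74, [186.7, 328.2], [0.561, -0.0319]), (0.56, [201.8, 344.1], [0.5116, -0.0837])]
trigger_bar scene [(0.5, [236.1, 324.1], [0.6174, 0.116]), (0.39, [191.6, 299.7], [0.5143, -0.0671])]
clamp top [(0.86, [187.9, 325.1], [0.5627, -0.0231])]
clamp scene [(0.82, [218.4, 301.5], [0.5584, -0.0227])]
glue top [(0.64, [211.6, 231.6], [0.4822, 0.2908]), (0.42, [226.6, 265.1], [0.432, 0.1781])]
glue scene [(0.69, [222.7, 382.8], [0.4187, 0.179])]
mug top [(0.88, [152.8, 231.7], [0.6817, 0.2933])]
mug scene [(0.78, [299.6, 364.6], [0.6819, 0.2975]), (0.61, [210.0, 206.3], [0.7181, -0.2808]), (0.29, [208.7, 298.0], [0.5315, -0.062])]
```

View pics/topc.png

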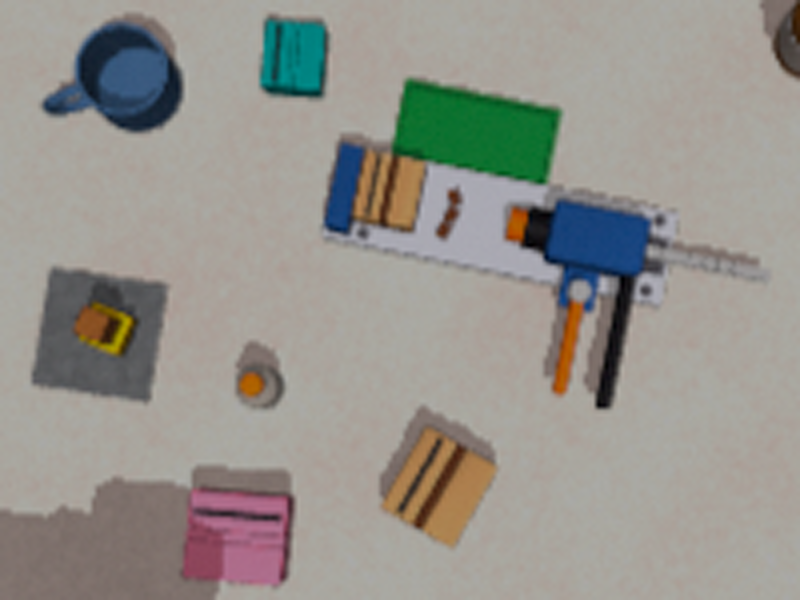

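View pics/scenec.png

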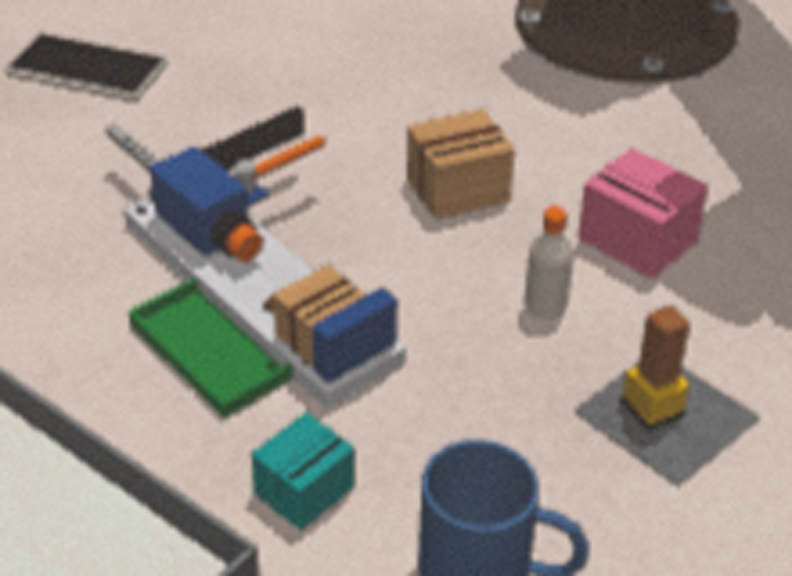

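```bash
python3 - <<'E'
from h import *
px,K,P=grab('top')
c=lambda x,y:(200+(x+.5)/4-.5,130+(y+.5)/4-.5)
A=p2w(K,P,*c(322,239),.02);B=p2w(K,P,*c(661,304),.02);C=p2w(K,P,*c(678,211),.02)
print(A,B,C,np.linalg.norm(A-B),np.linalg.norm(B-C))
y=(A-B)/np.linalg.norm(A-B); th=np.arctan2(-y[0],y[1]); print('yaw',th)
# tray corners at wall top z 16
for q in [(407,79),(560,110),(547,184)]: print(p2w(K,P,*c(*q),.016))
# fit: frame (ox,oy,th)
from scipy.optimize import least_squares
mod=np.array([[-.04,.155],[-.04,-.135],[.04,-.135]]);obs=np.array([A,B,C])[:,:2]
def f(p):
    R=np.array([[np.cos(p[2]),-np.sin(p[2])],[np.sin(p[2]),np.cos(p[2])]])
    return (mod@R.T+p[:2]-obs).ravel()
s=least_squares(f,[.56,-.02,th]);print(s.x,s.fun*1000)
th=s.x[2];R=np.array([[np.cos(th),-np.sin(th),0],[np.sin(th),np.cos(th),0],[0,0,1]]);t=np.r_[s.x[:2],0]
big=cv2.resize(px[130:230,260:400,::-1],None,fx=5.5,fy=5.5,interpolation=cv2.INTER_CUBIC)
def line(pts,col):
    q=w2p(K,P,np.array(pts)@R.T+t); q=(q-[260,130]+.5)*5.5
    cv2.polylines(big,[np.int32(q)],True,col,1)
line([[-.04,-.135,.02],[.04,-.135,.02],[.04,.155,.02],[-.04,.155,.02]],(0,0,255))
line([[-.025,-.11,.075],[.025,-.11,.075],[.025,-.03,.075],[-.025,-.03,.075]],(0,255,255))
line([[.04,-.018,.016],[.102,-.018,.016],[.102,.108,.016],[.04,.108,.016]],(255,0,255))
line([[-.045,-.058,.055],[-.125,-.058,.055],[-.125,-.07,.055],[-.045,-.07,.055]],(255,0,0))
line([[-.02,-.107,.07],[-.135,-.107,.07],[-.135,-.095,.07],[-.02,-.095,.07]],(0,255,0))
line([[-.035,.13,.07],[.035,.13,.07],[.035,.13,.07]],(0,255,0))
cv2.imwrite('pics/fit.png',big)
# scene overlay
px,K,P=grab('scene')
big=cv2.resize(px[160:260,250:370,::-1],None,fx=6,fy=6,interpolation=cv2.INTER_CUBIC)
def line(pts,col):
    q=w2p(K,P,np.array(pts)@R.T+t); q=(q-[250,160]+.5)*6
    cv2.polylines(big,[np.int32(q)],True,col,1)
line([[-.04,-.135,.02],[.04,-.135,.02],[.04,.155,.02],[-.04,.155,.02]],(0,0,255))
line([[-.025,-.11,.075],[.025,-.11,.075],[.025,-.03,.075],[-.025,-.03,.075]],(0,255,255))
line([[.04,-.018,.016],[.102,-.018,.016],[.102,.108,.016],[.04,.108,.016]],(255,0,255))
line([[-.02,-.107,.07],[-.135,-.107,.07],[-.135,-.095,.07],[-.02,-.095,.07]],(0,255,0))
cv2.imwrite('pics/fit2.png',big)
E
```

```text
[0.55545435 0.12719158 0.02      ] [ 0.50158669 -0.15504356  0.02      ] [ 0.57946829 -0.16977212  0.02      ] 0.2873297713608026 0.07926205853983045
yaw -0.18859273330229848
[0.69107396 0.05699005 0.016     ]
[ 0.66509414 -0.07158544  0.016     ]
[ 0.60247222 -0.06052448  0.016     ]
[ 0.56578253 -0.03071837 -0.18847587] [ 0.07765094  1.83962231 -0.3896637  -0.78961257  0.31201276 -1.05000974]
```

View pics/fit.png

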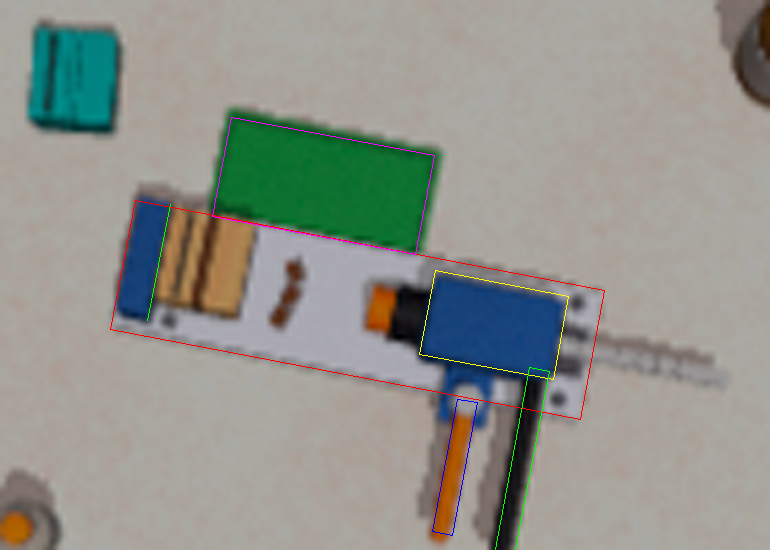

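View pics/fit2.png

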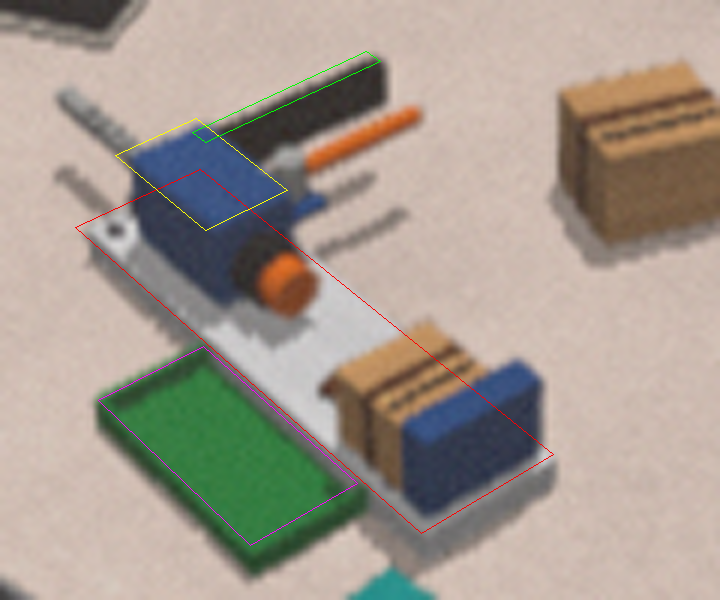

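```bash
cat >> h.py <<'E'
from scipy.spatial.transform import Rotation as Ro
def Rpsi(psi):
    x=np.array([np.cos(psi),np.sin(psi),0]);z=np.array([0,0,-1.]);return np.c_[x,np.cross(z,x),z]
def plan(p,psi,n,p0=None,R0=None,jaw=-1):
    s=r.read_state(); p0=s['position'] if p0 is None else np.array(p0); R0=s['tool_rot'] if R0 is None else R0
    Rt=Rpsi(psi); w=Ro.from_matrix(R0.T@Rt).as_rotvec(); R=R0.copy(); d=(np.array(p)-p0)/n; out=[]
    for i in range(n):
        t=R.T@d*100; out.append('%g '%jaw+' '.join('%.2f'%v for v in t)+' '+' '.join('%.3f'%v for v in w/n)); R=R@Ro.from_rotvec(w/n).as_matrix()
    print('; '.join(out)); return p,Rt
E
python3 - <<'E'
from h import *
plan([.50,.30,.25],np.radians(169.2),8)
E
```

```text
-1 2.37 -4.04 0.00 0.000 -0.000 0.165; -1 1.68 -4.37 0.00 0.000 -0.000 0.165; -1 0.94 -4.59 0.00 0.000 -0.000 0.165; -1 0.17 -4.68 0.00 0.000 -0.000 0.165; -1 -0.60 -4.65 0.00 0.000 -0.000 0.165; -1 -1.35 -4.49 0.00 0.000 -0.000 0.165; -1 -2.07 -4.20 0.00 0.000 -0.000 0.165; -1 -2.73 -3.81 0.00 0.000 -0.000 0.165
```

Emit:
{"fn": "apply_moves", "kwargs": {"rows": "-1 2.4 -4.0 0 0 0 0.165; -1 1.7 -4.4 0 0 0 0.165; -1 0.9 -4.6 0 0 0 0.165; -1 0.2 -4.7 0 0 0 0.165; -1 -0.6 -4.6 0 0 0 0.165; -1 -1.3 -4.5 0 0 0 0.165; -1 -2.1 -4.2 0 0 0 0.165; -1 -2.7 -3.8 0 0 0 0.165"}}

```text
t: 2.65
position: [0.4995, 0.2982, 0.2506]
tool_rot: [[-0.981, 0.196, 0.0], [0.196, 0.981, 0.0], [-0.0, 0.0, -1.0]]
ft_force: [1.4, 1.2, 0.3]
grip_width: 0.0858
```

Emit:
{"fn": "apply_moves", "kwargs": {"rows": "-1 0 0 0 0 0 0; -1 0 0 0 0 0 0"}}

```text
t: 2.9
position: [0.4989, 0.2995, 0.2504]
tool_rot: [[-0.982, 0.19, 0.0], [0.19, 0.982, 0.0], [-0.0, 0.0, -1.0]]
ft_force: [-0.4, -0.2, -0.6]
grip_width: 0.0855
```

```bash
python3 - <<'E'
from h import *
px,K,P=grab('wrist','w1'); s=r.read_state(); print(s['t'],s['position'],s['tool_rot'])
for t,z in [('mat',.003),('scraper',.003),('glue',0)]:
    print(t,[(d['conf'],d['position'],p2w(K,P,d['position'][1],d['position'][0],z)) for d in spotter.tip_of('wrist',t)[:2]])
E
```

```text
2.95 [0.49865869 0.29988559 0.2503758 ] [[-9.81846760e-01  1.89675854e-01  1.00454116e-04]
 [ 1.89675872e-01  9.81846736e-01  2.23389492e-04]
 [-5.62589535e-05  2.38387971e-04 -9.99999970e-01]]
mat []
scraper [(0.6, [172.7, 333.8], array([0.47894328, 0.30480401, 0.003     ]))]
glue [(0.59, [59.1, 354.9], array([0.43284625, 0.181215  , 0.        ]))]
```

View pics/w1.png

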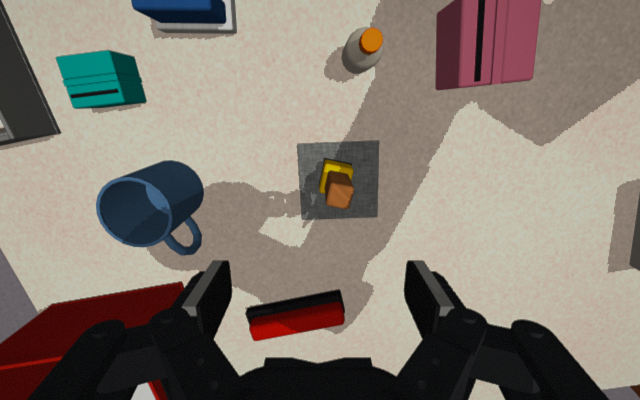

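```bash
python3 - <<'E'
from h import *
px,K,P=grab('wrist'); crop(px,290,130,390,225,6.3,'w1c')
E
```

```text
(no output)
```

View pics/w1c.png

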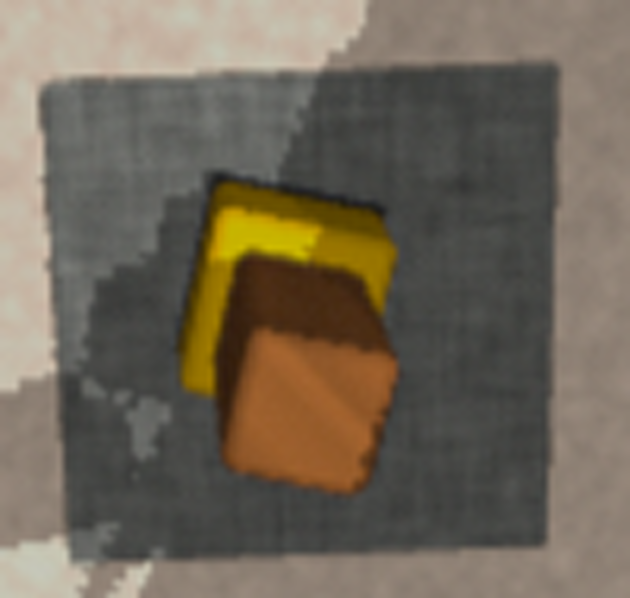

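```bash
python3 - <<'E'
from h import *
px,K,P=grab('wrist')
f=lambda q,z:p2w(K,P,290+(q[0]+.5)/6.3-.5,130+(q[1]+.5)/6.3-.5,z)[:2]
H=[f(q,.098) for q in [(258,328),(398,362),(362,494),(222,465)]]
print(np.array(H),np.mean(H,0));
for i in range(4):
    d=H[(i+1)%4]-H[i];print(np.linalg.norm(d)*1000,np.degrees(np.arctan2(d[1],d[0])))
M=[f(q,.003) for q in [(40,80),(557,65),(547,545),(70,560)]];print(np.mean(M,0),[np.linalg.norm(M[i]-M[i-1]) for i in range(4)])
F=[f((213,205),.038),f((398,245),.038)];print(F,np.mean(F,0),F[1]-F[0],np.degrees(np.arctan2(*(F[1]-F[0])[::-1])))
B=[f((212,176),.003),f((386,212),.003),f((180,390),.003)];print(B, np.linalg.norm(B[1]-B[0]),np.linalg.norm(B[2]-B[0]),(B[1]+B[2])/2)
E
```

```text
[[0.4838997  0.29158964]
 [0.46413089 0.30074681]
 [0.47279056 0.32052065]
 [0.4931095  0.31183192]] [0.47848266 0.30617225]
21.78668026319427 155.14581481676183
21.586913755870484 66.34968298423804
22.098719818641968 -23.15240345629829
22.238936054853752 -114.46451451470193
[0.47533238 0.31674859] [np.float64(0.09933749934222945), np.float64(0.09957261415410164), np.float64(0.09880133783484049), np.float64(0.09965780138715603)]
[array([0.48818632, 0.28337919]), array([0.4568907 , 0.29676047])] [0.47253851 0.29006983] [-0.03129562  0.01338127] 156.84958177194625
[array([0.48795304, 0.28430595]), array([0.45557431, 0.29777272]), array([0.50232005, 0.32598409])] 0.03506759783151775 0.04408490127292196 [0.47894718 0.3118784 ]
```

```bash
python3 - <<'E'
from h import *
a=plan([.4785,.3065,.15],np.radians(156.5),3)
plan([.4785,.3065,.072],np.radians(156.5),3,a[0],a[1])
E
```

```text
-1 0.69 0.08 3.34 -0.000 -0.000 0.073; -1 0.70 0.03 3.34 -0.000 -0.000 0.073; -1 0.70 -0.02 3.34 -0.000 -0.000 0.073
-1 0.00 0.00 2.60 0.000 0.000 0.000; -1 0.00 0.00 2.60 0.000 0.000 0.000; -1 0.00 0.00 2.60 0.000 0.000 0.000
```

Emit:
{"fn": "apply_moves", "kwargs": {"rows": "-1 0.7 0.1 3.3 0 0 0.073; -1 0.7 0 3.4 0 0 0.073; -1 0.7 0 3.3 0 0 0.073; -1 0 0 2.6 0 0 0; -1 0 0 2.6 0 0 0; -1 0 0 2.6 0 0 0; -1 0 0 0 0 0 0"}}

```text
t: 4.08
position: [0.4777, 0.3053, 0.0706]
tool_rot: [[-0.917, 0.399, -0.003], [0.399, 0.917, -0.003], [0.001, -0.004, -1.0]]
ft_force: [0.9, -0.7, -0.5]
grip_width: 0.0854
```

```bash
python3 - <<'E'
from h import *
s=r.read_state(); print(s['t'],s['position'],s['tool_rot'],s['ft_force'])
px,K,P=grab('wrist','w2')
E
```

```text
4.075 [0.47767402 0.30530999 0.07058828] [[-0.91697107  0.39894523 -0.00260174]
 [ 0.398952    0.91696672 -0.00305384]
 [ 0.00116739 -0.00383825 -0.99999195]] [ 0.9177291  -0.69771535 -0.50495674]
```

View pics/w2.png

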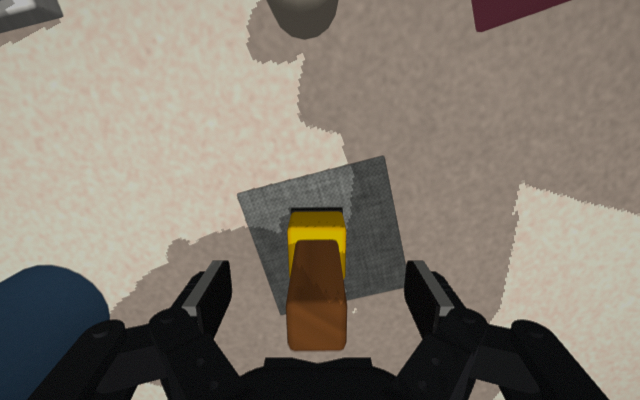

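Emit:
{"fn": "apply_moves", "kwargs": {"rows": "0.6 0 0 0 0 0 0; 0.6 0 0 0 0 0 0; 0.6 0 0 0 0 0 0; 0.6 0 0 0 0 0 0; 0.6 0 0 0 0 0 0; 0.6 0 0 0 0 0 0", "force": 50}}

```text
t: 4.88
position: [0.479, 0.3063, 0.073]
tool_rot: [[-0.917, 0.399, 0.001], [0.399, 0.917, 0.001], [-0.0, 0.001, -1.0]]
ft_force: [-1.9, -0.6, 7.0]
grip_width: 0.0235
```

```bash
python3 - <<'E'
from h import *
s=r.read_state();print(s['position'],s['ft_force'])
a=plan([.479,.3063,.223],np.radians(156.5),3,jaw=.7)
plan([.588,.09,.223],np.radians(169.2),5,*a,jaw=.7)
E
```

```text
[0.47901531 0.30626562 0.07297325] [-1.93483993 -0.56903778  7.02881513]
0.7 -0.00 0.01 -5.00 0.000 0.000 -0.000; 0.7 -0.00 0.00 -5.00 0.000 0.000 -0.000; 0.7 0.00 0.00 -5.00 0.000 0.000 -0.000
0.7 -3.72 -3.10 0.00 0.000 0.000 -0.044; 0.7 -3.58 -3.26 0.00 0.000 0.000 -0.044; 0.7 -3.44 -3.42 0.00 0.000 0.000 -0.044; 0.7 -3.28 -3.56 0.00 0.000 0.000 -0.044; 0.7 -3.12 -3.71 0.00 0.000 0.000 -0.044
```

Emit:
{"fn": "apply_moves", "kwargs": {"rows": "0.7 0 0 -4 0 0 0; 0.7 0 0 -5.5 0 0 0; 0.7 0 0 -5.5 0 0 0; 0.7 -3.7 -3.1 0 0 0 -0.044; 0.7 -3.6 -3.3 0 0 0 -0.044; 0.7 -3.4 -3.4 0 0 0 -0.044; 0.7 -3.3 -3.6 0 0 0 -0.044; 0.7 -3.1 -3.7 0 0 0 -0.044"}}

```text
t: 5.88
position: [0.587, 0.0876, 0.2219]
tool_rot: [[-0.982, 0.188, -0.001], [0.188, 0.982, -0.0], [0.001, -0.0, -1.0]]
ft_force: [0.8, 1.3, -1.4]
grip_width: 0.0231
```

Emit:
{"fn": "apply_moves", "kwargs": {"rows": "0.7 0 0 0 0 0 0; 0.7 0 0 0 0 0 0"}}

```text
t: 6.12
position: [0.5865, 0.0888, 0.2217]
tool_rot: [[-0.982, 0.191, -0.001], [0.191, 0.982, -0.0], [0.001, -0.0, -1.0]]
ft_force: [0.2, 0.0, -1.4]
grip_width: 0.0236
```

```bash
python3 - <<'E'
from h import *
s=r.read_state(); print(s['t'],s['position'],s['tool_rot'],s['ft_force'])
px,K,P=grab('wrist','w3'); crop(px,180,0,440,200,3,'w3c')
for t,z in [('stop_face',.02),('tray_mid',.004),('pad_face',.042),('trigger_grip',.055),('handle_grip',.055),('chip0',.02),('stand_block',.02)]:
    print(t,[(d['conf'],d['position'],p2w(K,P,d['position'][1],d['position'][0],z)) for d in spotter.tip_of('wrist',t)[:4]])
E
```

```text
6.125 [0.58654498 0.0887723  0.22174472] [[-9.81544797e-01  1.91229708e-01 -1.00463223e-03]
 [ 1.91229913e-01  9.81545265e-01 -1.11249032e-04]
 [ 9.64817889e-04 -3.01311643e-04 -9.99999489e-01]] [ 0.17717831  0.00538975 -1.37680169]
stop_face [(0.71, [223.2, 454.1], array([0.43994998, 0.16918875, 0.02      ]))]
tray_mid [(0.69, [109.6, 251.1], array([0.64238457, 0.00153561, 0.004     ]))]
pad_face [(0.66, [64.9, 311.9], array([ 0.56920859, -0.02514144,  0.042     ]))]
trigger_grip []
handle_grip [(0.58, [64.0, 315.2], array([ 0.56625817, -0.02386675,  0.055     ])), (0.43, [224.3, 319.5], array([0.59132071, 0.12650177, 0.055     ]))]
chip0 [(0.61, [121.1, 327.3], array([0.56390762, 0.02814629, 0.02      ])), (0.59, [118.7, 317.8], array([0.57318015, 0.023882  , 0.02      ])), (0.41, [118.7, 302.8], array([0.58851169, 0.0209013 , 0.02      ]))]
stand_block [(0.94, [85.6, 522.1], array([0.3649815 , 0.03158555, 0.02      ])), (0.91, [168.2, 308.3], array([0.59336766, 0.07324825, 0.02      ])), (0.83, [219.8, 556.8], array([0.32298574, 0.18759132, 0.02      ])), (0.72, [245.7, 233.2], array([0.7001229, 0.1481044, 0.02     ]))]
```

View pics/w3.png

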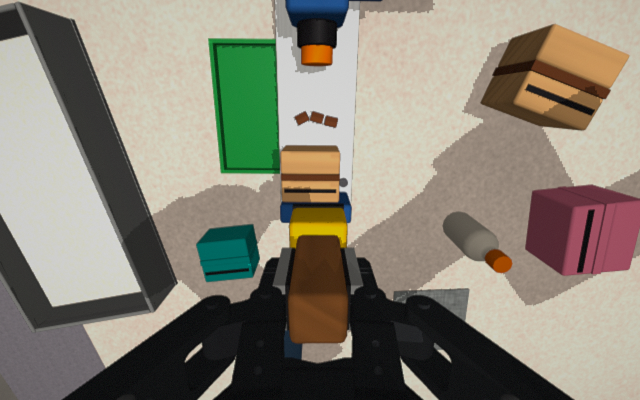

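View pics/w3c.png

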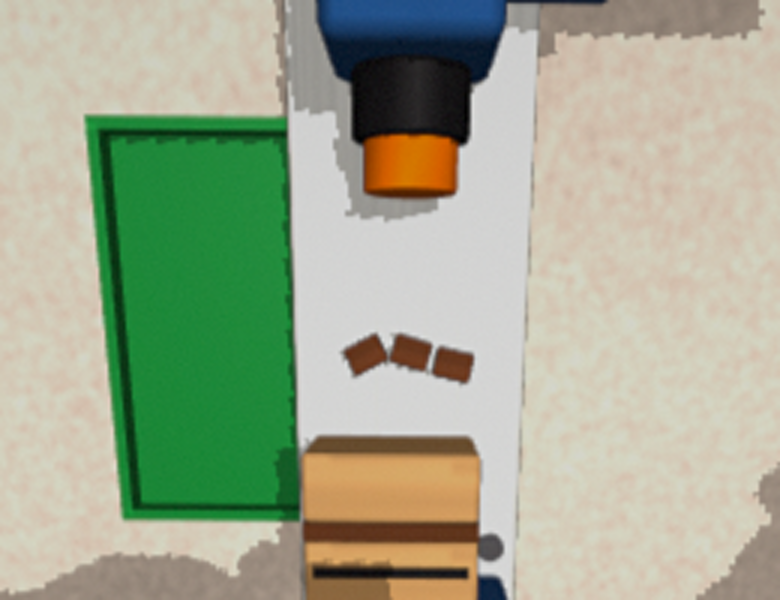

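```bash
cat >> h.py <<'E'
E
python3 - <<'E'
from h import *
px,K,P=grab('wrist')
f=lambda q,z:p2w(K,P,180+(q[0]+.5)/3-.5,(q[1]+.5)/3-.5,z)[:2]
T=np.array([f(q,.016) for q in [(108,131),(137,506)]]);print('tray',T,T[1]-T[0])
d=T[1]-T[0];print('len',np.linalg.norm(d),'yaw',np.arctan2(-d[0],d[1]))
L=np.array([f(q,.02) for q in [(285,20),(300,430)]]);R_=np.array([f(q,.02) for q in [(538,60),(518,500)]])
for E in (L,R_): d=E[1]-E[0];print(E,'yaw',np.arctan2(-d[0],d[1]))
n=np.array([np.cos(-.1885),np.sin(-.1885)]);e=np.array([-n[1],n[0]])
print('bedx',L@n,R_@n,'trayx',T@n,'tray y',T@e)
o=np.array([.566,-.028])
C=[f(q,.026) for q in [(365,353),(411,350),(454,363)]]
for c in C: print('chip',c,(c-o)@n,(c-o)@e)
for nm,q,z in [('padface',(411,193),.042+.012),('cuprim',(411,138),.042+.016),('standback top',(390,452),.065)]:
    c=f(q,z);print(nm,c,(c-o)@n,(c-o)@e)
E
```

```text
tray [[ 0.65887195 -0.06403692]
 [ 0.68479427  0.05791443]] [0.02592232 0.12195134]
len 0.12467596840152399 yaw -0.2094454847296816
[[ 0.59433643 -0.08263685]
 [ 0.61853394  0.04175665]] yaw -0.19212456857584626
[[ 0.51829077 -0.05683239]
 [ 0.5460858   0.08138995]] yaw -0.19844272601965438
bedx [0.59929357 0.59975289] [0.51975956 0.52116136] trayx [0.65920057 0.66181178] tray y [0.06056057 0.18520919]
chip [0.58998441 0.02003692] 0.014558125265256024 0.05168034638350893
chip [0.57439546 0.02202739] -0.0011276653283142242 0.050714415702347346
chip [0.56076229 0.02900202] -0.015826295842107426 0.05501084280360874
padface [ 0.56559985 -0.02291466] -0.0013459829680816718 0.004920281288130573
cuprim [ 0.56293754 -0.03661878] -0.001393175593803855 -0.009039973591212462
standback top [0.58607526 0.04909753] 0.005272682021913287 0.07949367679771739
```

```bash
cat >> h.py <<'E'
YAW=-.192; O=np.array([.5648,-.0285,0]); CN=np.array([np.cos(YAW),np.sin(YAW),0]); CE=np.array([-np.sin(YAW),np.cos(YAW),0])
def c2w(x,y,z): return O+x*CN+y*CE+np.array([0,0,z])
def w2c(p): p=np.array(p)-O; return np.array([p@CN,p@CE,p[2]])
E
python3 - <<'E'
from h import *
psi=np.pi+YAW
a=plan(c2w(-.055,.052,.22),psi,3,jaw=.7)
a=plan(c2w(-.055,.052,.095),psi,4,*a,jaw=.7)
E
```

```text
0.7 1.80 -2.27 0.08 0.000 0.000 0.001; 0.7 1.80 -2.27 0.08 0.000 0.000 0.001; 0.7 1.80 -2.27 0.08 0.000 0.000 0.001
0.7 0.00 0.00 3.12 0.000 0.000 0.000; 0.7 0.00 0.00 3.12 0.000 0.000 0.000; 0.7 0.00 0.00 3.12 0.000 0.000 0.000; 0.7 0.00 0.00 3.12 0.000 0.000 0.000
```

Emit:
{"fn": "apply_moves", "kwargs": {"rows": "0.7 1.8 -2.3 0 0 0 0; 0.7 1.8 -2.2 0 0 0 0; 0.7 1.8 -2.3 0 0 0 0; 0.7 0 0 4.5 0 0 0; 0.7 0 0 4.5 0 0 0; 0.7 0 0 3.7 0 0 0; 0.7 0 0 0 0 0 0; 0.7 0 0 0 0 0 0"}}

```text
t: 7.58
position: [0.5219, 0.0329, 0.0966]
tool_rot: [[-0.982, 0.189, 0.001], [0.189, 0.982, 0.0], [-0.001, 0.0, -1.0]]
ft_force: [1.3, 0.7, -0.8]
grip_width: 0.0236
```

```bash
python3 - <<'E'
from h import *
s=r.read_state(); print(s['t'],s['position'],w2c(s['position']),s['ft_force'])
px,K,P=grab('wrist','w4')
px,K,P=grab('scene'); crop(px,250,150,370,250,6,'s4')
E
```

```text
7.575 [0.52191745 0.03292593 0.09664327] [-0.05381602  0.05211424  0.09664327] [ 1.27866356  0.73524827 -0.82519712]
```

View pics/w4.png

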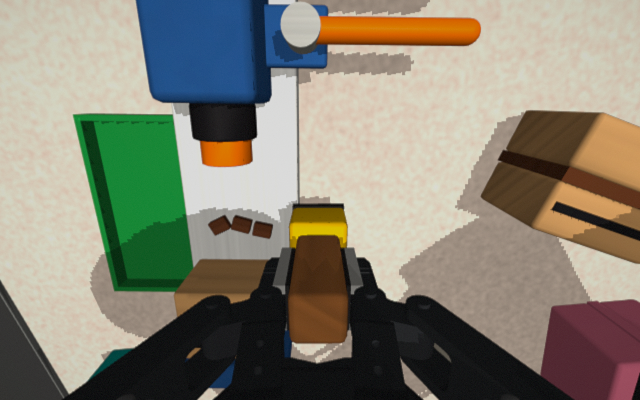

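View pics/s4.png

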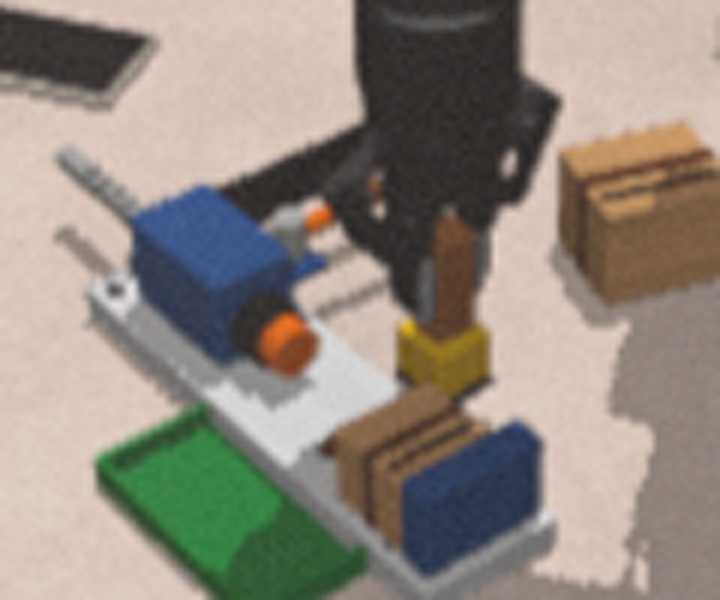

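Emit:
{"fn": "apply_moves", "kwargs": {"rows": "0.7 0 0 0.25 0 0 0; 0.7 0 0 0.25 0 0 0; 0.7 0 0 0 0 0 0"}}

```text
t: 8.05
position: [0.5209, 0.0326, 0.0903]
tool_rot: [[-0.982, 0.19, -0.0], [0.19, 0.982, 0.0], [0.0, 0.0, -1.0]]
ft_force: [0.4, 0.6, -2.0]
grip_width: 0.0235
```

Emit:
{"fn": "apply_moves", "kwargs": {"rows": "0.7 -1 0 -0.05 0 0 0; 0.7 -1.1 0 0 0 0 0; 0.7 -1.1 0 0 0 0 0; 0.7 -1.1 0 0 0 0 0; 0.7 -1.1 0 0 0 0 0; 0.7 -1.1 0 0 0 0 0"}}

```text
t: 8.8
position: [0.5855, 0.0201, 0.0907]
tool_rot: [[-0.982, 0.19, -0.0], [0.19, 0.982, -0.0], [0.0, -0.0, -1.0]]
ft_force: [0.2, 0.1, -1.9]
grip_width: 0.0238
```

```bash
python3 - <<'E'
from h import *
s=r.read_state(); print(s['t'],s['position'],w2c(s['position']),s['ft_force'])
px,K,P=grab('wrist','w5')
E
```

```text
8.8 [0.58553506 0.02005864 0.090672  ] [0.01108796 0.05162307 0.090672  ] [ 0.24066939  0.11916441 -1.90993362]
```

View pics/w5.png

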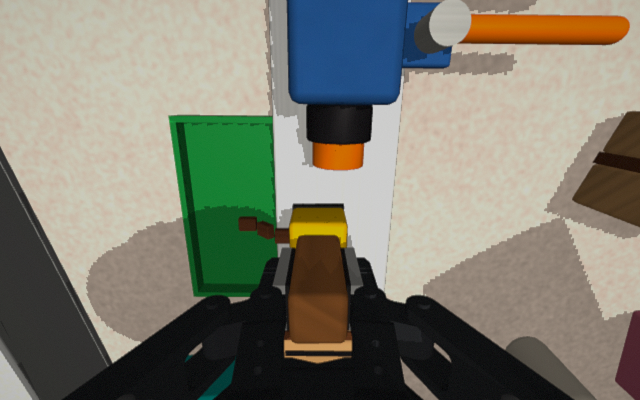

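Two chips are over the edge and the third sits in front of the scraper (near 280,236). I'll carry on.

Emit:
{"fn": "apply_moves", "kwargs": {"rows": "0.7 -0.8 0 0 0 0 0; 0.7 -0.8 0 0 0 0 0; 0.7 -0.8 0 0 0 0 0; 0.7 -0.2 0 0 0 0 0; 0.7 0 0 0 0 0 0"}}

```text
t: 9.48
position: [0.6102, 0.0153, 0.0907]
tool_rot: [[-0.982, 0.19, -0.0], [0.19, 0.982, -0.0], [0.0, -0.0, -1.0]]
ft_force: [-0.6, 0.0, -2.4]
grip_width: 0.0235
```

```bash
python3 - <<'E'
from h import *
s=r.read_state(); print(s['t'],s['position'],w2c(s['position']),s['ft_force'])
px,K,P=grab('wrist','w6')
E
```

```text
9.475 [0.6102275  0.01525666 0.09069461] [0.036243   0.0516212  0.09069461] [-0.61732885  0.03837512 -2.44156401]
```

View pics/w6.png

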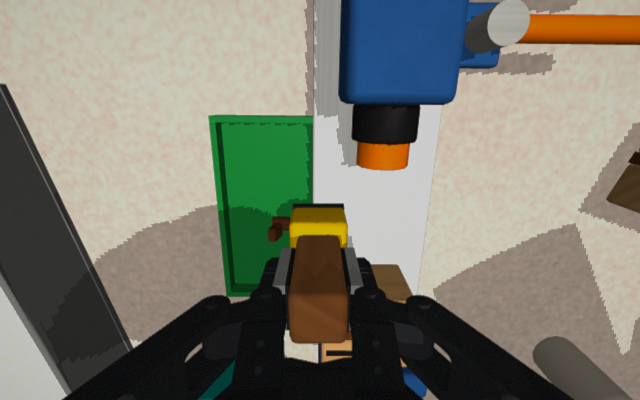

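Emit:
{"fn": "apply_moves", "kwargs": {"rows": "0.7 0 0 -3 0 0 0; 0.7 0 0 -5 0 0 0; 0.7 0 3 -5 0 0 0; 0.7 0 3 0 0 0 0; 0.7 0 0 0 0 0 0"}}

```text
t: 10.15
position: [0.6217, 0.076, 0.2214]
tool_rot: [[-0.982, 0.188, 0.001], [0.188, 0.982, 0.001], [-0.001, 0.001, -1.0]]
ft_force: [-0.0, -0.9, -2.5]
grip_width: 0.0235
```

```bash
python3 - <<'E'
from h import *
s=r.read_state(); print(s['t'],s['position'],w2c(s['position']),s['ft_force'])
px,K,P=grab('wrist','w7'); crop(px,200,0,420,200,3.6,'w7c')
for d in spotter.tip_of('wrist','chip0')[:5]: print(d['conf'],d['position'],w2c(p2w(K,P,d['position'][1],d['position'][0],.007)))
E
```

```text
10.15 [0.62168335 0.07599904 0.22136787] [0.03589732 0.11343345 0.22136787] [-0.0161691  -0.86225656 -2.49072852]
0.6 [126.5, 295.0] [0.06058133 0.05637514 0.007     ]
0.56 [127.3, 304.8] [0.04990749 0.05718675 0.007     ]
0.42 [128.4, 290.6] [0.06542802 0.05840939 0.007     ]
0.16 [228.0, 484.0] [-0.16632915  0.1753253   0.007     ]
```

View pics/w7c.png

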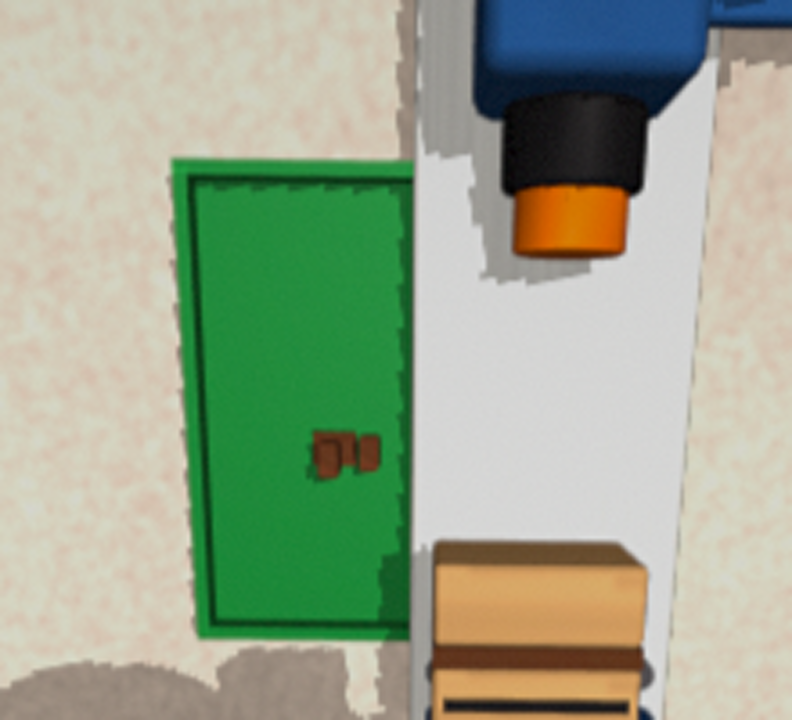

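```bash
python3 - <<'E'
from h import *
psi=np.radians(160)
a=plan([.476,.313,.2],psi,6,jaw=.7)
a=plan([.476,.313,.077],psi,4,*a,jaw=.7)
E
```

```text
0.7 3.13 3.45 0.34 -0.000 -0.000 0.026; 0.7 3.22 3.37 0.34 -0.000 -0.000 0.026; 0.7 3.30 3.28 0.34 -0.000 -0.000 0.026; 0.7 3.39 3.19 0.34 -0.000 -0.000 0.026; 0.7 3.47 3.10 0.34 -0.000 -0.000 0.026; 0.7 3.55 3.01 0.34 -0.000 -0.000 0.026
0.7 0.00 0.00 3.08 0.000 0.000 0.000; 0.7 0.00 0.00 3.08 0.000 0.000 0.000; 0.7 0.00 0.00 3.08 0.000 0.000 0.000; 0.7 0.00 0.00 3.08 0.000 0.000 0.000
```

Emit:
{"fn": "apply_moves", "kwargs": {"rows": "0.7 3.1 3.4 0.3 0 0 0.026; 0.7 3.2 3.4 0.3 0 0 0.026; 0.7 3.3 3.3 0.4 0 0 0.026; 0.7 3.4 3.2 0.3 0 0 0.026; 0.7 3.5 3.1 0.4 0 0 0.026; 0.7 3.6 3.0 0.3 0 0 0.026; 0.7 0 0 4 0 0 0; 0.7 0 0 4 0 0 0"}}

```text
t: 11.25
position: [0.4758, 0.313, 0.1199]
tool_rot: [[-0.941, 0.339, 0.0], [0.339, 0.941, 0.0], [-0.0, 0.001, -1.0]]
ft_force: [-0.2, -0.3, -2.4]
grip_width: 0.0238
```

Emit:
{"fn": "apply_moves", "kwargs": {"rows": "0.7 0 0 3 0 0 0; 0.7 0 0 1 0 0 0; 0.7 0 0 0 0 0 0; 0.7 0 0 0 0 0 0"}}

```text
t: 11.75
position: [0.4769, 0.3135, 0.0821]
tool_rot: [[-0.94, 0.34, 0.001], [0.34, 0.94, 0.001], [-0.001, 0.002, -1.0]]
ft_force: [0.3, 0.2, -1.8]
grip_width: 0.0234
```

Lower slowly until contact.

Emit:
{"fn": "apply_moves", "kwargs": {"rows": "0.7 0 0 0.4 0 0 0; 0.7 0 0 0.3 0 0 0; 0.7 0 0 0.2 0 0 0; 0.7 0 0 0 0 0 0; 0.7 0 0 0 0 0 0"}}

```text
t: 12.38
position: [0.4763, 0.3132, 0.073]
tool_rot: [[-0.941, 0.34, 0.001], [0.34, 0.941, 0.0], [-0.0, 0.0, -1.0]]
ft_force: [-3.2, -1.8, 10.2]
grip_width: 0.0234
```

Emit:
{"fn": "apply_moves", "kwargs": {"rows": "0.2 0 0 0 0 0 0; -0.2 0 0 0 0 0 0; -0.6 0 0 0 0 0 0; -1 0 0 0 0 0 0; -1 0 0 0 0 0 0; -1 0 0 -3 0 0 0; -1 0 0 -5 0 0 0; -1 0 0 -5 0 0 0"}}

```text
t: 13.38
position: [0.4761, 0.3128, 0.203]
tool_rot: [[-0.94, 0.34, -0.0], [0.34, 0.94, -0.001], [0.0, -0.001, -1.0]]
ft_force: [-0.3, 1.2, -0.9]
grip_width: 0.0854
```

```bash
python3 - <<'E'
from h import *
s=r.read_state(); print(s['t'],s['position'],s['ft_force'],s['grip_width'])
px,K,P=grab('wrist','w8')
# trigger approach plan: tool x = -CE
psi=np.arctan2(-CE[1],-CE[0]); print(np.degrees(psi), c2w(-.105,-.085,.055), s['joint_positions'])
plan(c2w(-.105,-.085,.20),psi,10)
E
```

```text
13.375 [0.47605771 0.31284082 0.20299838] [-0.33341282  1.21243509 -0.85813773] 0.08540252834775662
-101.00078966651182 [ 0.44550951 -0.09190172  0.055     ] [ 9.24818641e-01  2.23125987e-01 -2.91518946e-01  4.49483859e-05
 -1.05697160e+00 -1.27182422e+00]
-1 -1.06 -3.94 0.08 0.000 0.001 -0.172; -1 -0.37 -4.06 0.08 0.000 0.001 -0.172; -1 0.33 -4.07 0.08 0.000 0.001 -0.172; -1 1.02 -3.95 0.08 0.000 0.001 -0.172; -1 1.69 -3.72 0.08 0.000 0.001 -0.172; -1 2.30 -3.37 0.09 0.000 0.001 -0.172; -1 2.84 -2.93 0.09 0.000 0.001 -0.172; -1 3.30 -2.40 0.09 0.000 0.001 -0.172; -1 3.67 -1.80 0.10 0.000 0.001 -0.172; -1 3.92 -1.14 0.10 0.000 0.001 -0.172
```

View pics/w8.png

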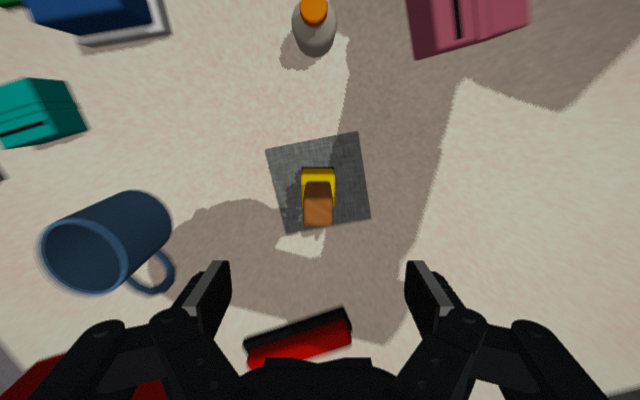

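Emit:
{"fn": "apply_moves", "kwargs": {"rows": "-1 -1.1 -3.9 0 0 0 -0.172; -1 -0.4 -4.1 0 0 0 -0.172; -1 0.3 -4.1 0 0 0 -0.172; -1 1.0 -4.0 0 0 0 -0.172; -1 1.7 -3.7 0 0 0 -0.172; -1 2.3 -3.4 0 0 0 -0.172; -1 2.8 -2.9 0 0 0 -0.172; -1 3.3 -2.4 0 0 0 -0.172"}}

```text
t: 14.42
position: [0.4498, -0.014, 0.2018]
tool_rot: [[-0.511, -0.86, 0.001], [-0.86, 0.511, 0.0], [-0.0, -0.0, -1.0]]
ft_force: [0.7, -0.5, 0.4]
grip_width: 0.0855
```

Emit:
{"fn": "apply_moves", "kwargs": {"rows": "-1 3.7 -1.8 0 0 0 -0.172; -1 3.9 -1.1 0 0 0 -0.172; -1 0 0 0 0 0 0; -1 0 0 0 0 0 0"}}

```text
t: 14.92
position: [0.4426, -0.0941, 0.2017]
tool_rot: [[-0.199, -0.98, 0.0], [-0.98, 0.199, 0.0], [-0.0, -0.0, -1.0]]
ft_force: [0.8, -0.0, -0.3]
grip_width: 0.0857
```

```bash
python3 - <<'E'
from h import *
s=r.read_state(); print(s['t'],s['position'],w2c(s['position']),s['tool_rot'])
px,K,P=grab('wrist','w9')
for t,z in [('trigger_grip',.055),('handle_grip',.055),('pad_face',.042),('trigger_bar',.055)]:
    print(t,[(d['conf'],d['position'],w2c(p2w(K,P,d['position'][1],d['position'][0],z))) for d in spotter.tip_of('wrist',t)[:4]])
E
```

```text
14.925 [ 0.44256185 -0.09411981  0.20173636] [-0.10747023 -0.08773981  0.20173636] [[-1.99350714e-01 -9.79928197e-01  1.47546653e-04]
 [-9.79928201e-01  1.99350728e-01  8.99681570e-05]
 [-1.17575867e-04 -1.26649910e-04 -9.99999985e-01]]
trigger_grip [(0.7, [191.7, 290.0], array([-0.10578639, -0.06337745,  0.055     ]))]
handle_grip [(0.72, [192.7, 331.2], array([-0.10708524, -0.1018543 ,  0.055     ]))]
pad_face [(0.71, [69.4, 208.1], array([0.00101839, 0.00460548, 0.042     ])), (0.59, [195.1, 329.7], array([-0.11335343, -0.1009818 ,  0.042     ]))]
trigger_bar [(0.97, [122.9, 289.1], array([-0.0435657 , -0.06489065,  0.055     ])), (0.42, [140.1, 583.6], array([-0.06048262, -0.32493913,  0.055     ])), (0.16, [16.6, 157.4], array([0.03813068, 0.03545843, 0.055     ]))]
```

View pics/w9.png

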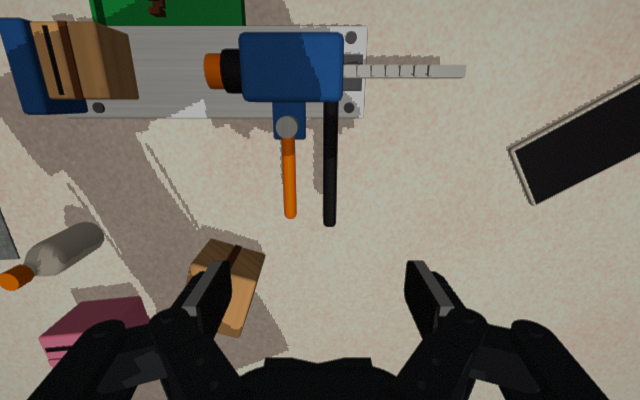

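Emit:
{"fn": "apply_moves", "kwargs": {"rows": "-1 0.25 -0.1 4 0 0 0; -1 0.25 -0.1 4 0 0 0; -1 0 0 4 0 0 0; -1 0 0 2 0 0 0; -1 0 0 1.2 0 0 0; -1 0 0 0 0 0 0; -1 0 0 0 0 0 0"}}

```text
t: 16.05
position: [0.4442, -0.0992, 0.0506]
tool_rot: [[-0.196, -0.981, 0.001], [-0.981, 0.196, 0.0], [-0.0, -0.001, -1.0]]
ft_force: [-0.2, -0.2, 0.0]
grip_width: 0.0856
```

```bash
python3 - <<'E'
from h import *
s=r.read_state(); print(s['t'],s['position'],w2c(s['position']),s['ft_force'])
px,K,P=grab('wrist','w10')
px,K,P=grab('scene'); crop(px,250,150,370,250,6,'s10')
E
```

```text
16.05 [ 0.44419888 -0.09918505  0.05056028] [-0.10489672 -0.09239959  0.05056028] [-0.22037222 -0.23495114  0.00107286]
```

View pics/w10.png

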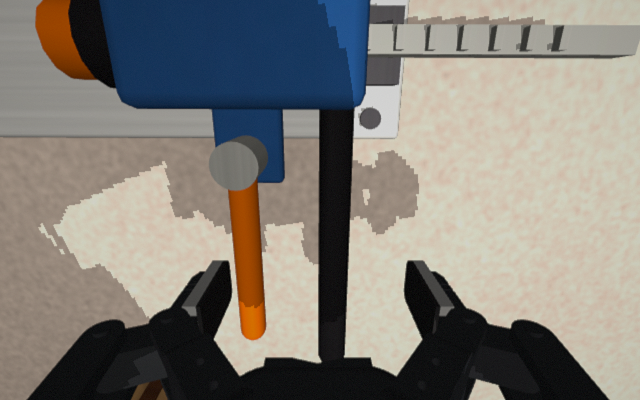

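View pics/s10.png

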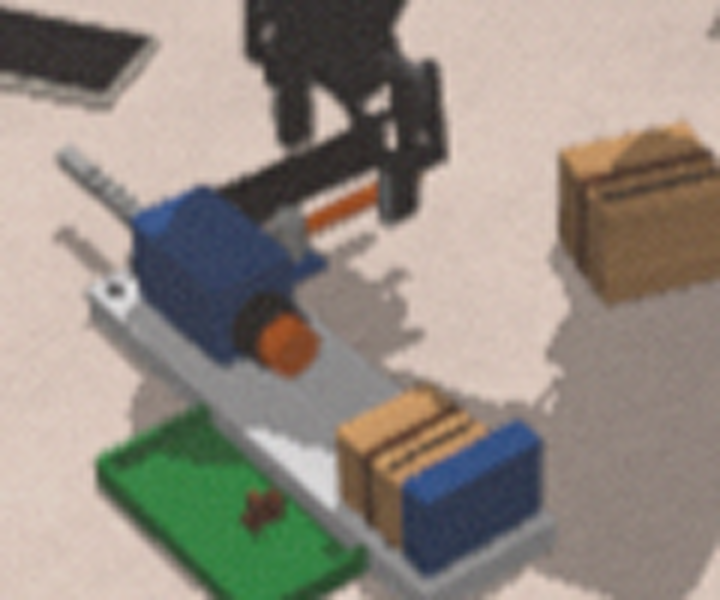

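Emit:
{"fn": "apply_moves", "kwargs": {"rows": "0.3 0 0 0 0 0 0; 0.3 0 0 0 0 0 0; 0.3 0 0 0 0 0 0; 0.3 0 0 0 0 0 0; 0.3 0 0 0 0 0 0; 0.3 0 0 0 0 0 0", "force": 35}}

```text
t: 16.9
position: [0.4476, -0.0959, 0.0518]
tool_rot: [[-0.194, -0.981, 0.009], [-0.981, 0.194, 0.004], [-0.006, -0.008, -1.0]]
ft_force: [-2.4, 29.5, 13.7]
grip_width: 0.0321
```

```bash
python3 - <<'E'
from h import *
s=r.read_state(); print(s['t'],s['position'],w2c(s['position']),s['ft_force'],s['grip_width'])
px,K,P=grab('wrist','w11')
E
```

```text
16.9 [ 0.44759015 -0.09591636  0.051794  ] [-0.10219151 -0.08854384  0.051794  ] [-2.40295727 29.52829329 13.73405685] 0.03205238139965617
```

View pics/w11.png

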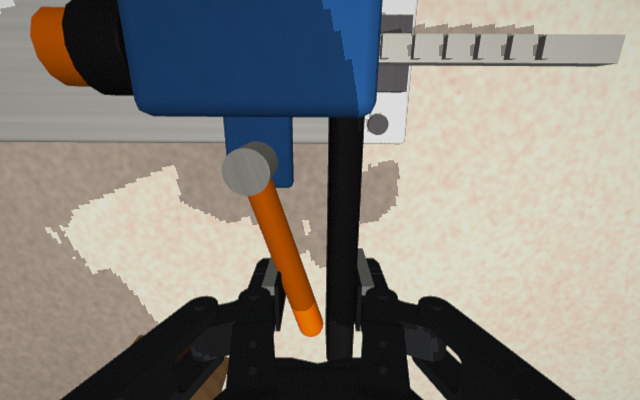

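```bash
cat >> h.py <<'E'
E
python3 - <<'E'
from h import *
# current pose
px,K,P=grab('wrist')
a=w2c(p2w(K,P,624,35,.05)); hb=w2c(p2w(K,P,376,110,.075)); n=[w2c(p2w(K,P,c,38,.05))[1] for c in (384,416,446,478,509,543)]
print('now',a,hb,n)
s=r.read_state()
import json
E
```

```text
now [ 0.00165012 -0.20439055  0.05      ] [-0.02441124 -0.10906225  0.075     ] [np.float64(-0.11511048984097014), np.float64(-0.12709157134728433), np.float64(-0.13831365595601214), np.float64(-0.15027303652680282), np.float64(-0.16184802736111778), np.float64(-0.1745311339267263)]
```

Emit:
{"fn": "apply_moves", "kwargs": {"rows": "-0.85 -0.2 0 0 0 0 0; -0.85 0 0 0 0 0 0; -0.85 0 0 0 0 0 0; -0.85 0 0 0 0 0 0; -0.85 0 0 0 0 0 0", "force": 30}}

```text
t: 17.62
position: [0.4437, -0.0978, 0.0497]
tool_rot: [[-0.197, -0.98, -0.0], [-0.98, 0.197, -0.0], [0.0, 0.0, -1.0]]
ft_force: [0.0, -1.1, 1.9]
grip_width: 0.0787
```

```bash
python3 - <<'E'
from h import *
s=r.read_state(); print(s['t'],s['position'],w2c(s['position']),s['ft_force'],s['grip_width'])
px,K,P=grab('wrist','w12')
E
```

```text
17.625 [ 0.44369382 -0.09776089  0.04972281] [-0.10566426 -0.09109797  0.04972281] [ 0.02057805 -1.10079389  1.89806722] 0.07873953123280024
```

View pics/w12.png

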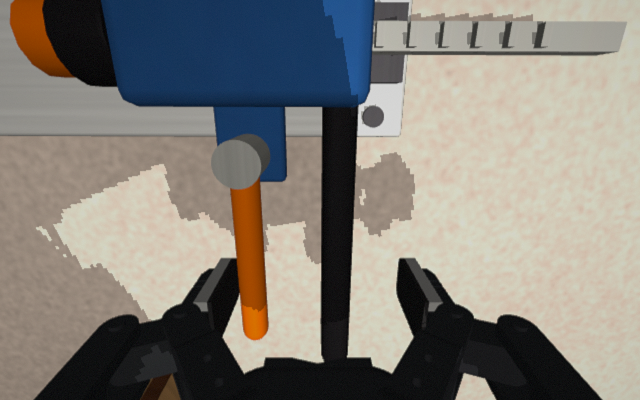

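Emit:
{"fn": "apply_moves", "kwargs": {"rows": "0.3 0 0 0 0 0 0; 0.3 0 0 0 0 0 0; 0.3 0 0 0 0 0 0; 0.3 0 0 0 0 0 0; 0.3 0 0 0 0 0 0"}}

```text
t: 18.3
position: [0.4471, -0.0956, 0.0514]
tool_rot: [[-0.195, -0.981, 0.006], [-0.981, 0.195, 0.002], [-0.003, -0.006, -1.0]]
ft_force: [-0.9, 14.7, 13.6]
grip_width: 0.0322
```

Emit:
{"fn": "apply_moves", "kwargs": {"rows": "-0.8 0 0 0 0 0 0; -0.8 0 0 0 0 0 0; -0.8 0 0 0 0 0 0; -0.8 0 0 0 0 0 0"}}

```text
t: 18.8
position: [0.4435, -0.0977, 0.0496]
tool_rot: [[-0.197, -0.98, -0.001], [-0.98, 0.197, -0.0], [0.0, 0.001, -1.0]]
ft_force: [0.3, -0.5, 0.5]
grip_width: 0.0765
```

```bash
python3 - <<'E'
from h import *
s=r.read_state(); print(s['t'],s['position'],w2c(s['position']),s['ft_force'],s['grip_width'])
px,K,P=grab('wrist','w13')
px,K,P=grab('scene'); crop(px,250,150,370,250,6,'s13')
E
```

```text
18.8 [ 0.44354802 -0.09774472  0.04964016] [-0.10581046 -0.09110992  0.04964016] [ 0.28521814 -0.4975186   0.54989731] 0.07647202487907304
```

View pics/w13.png

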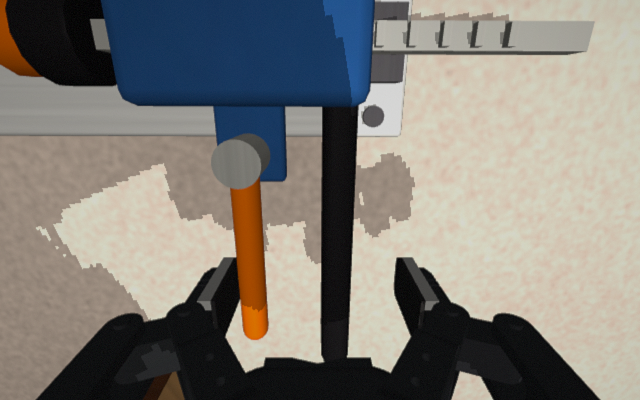

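View pics/s13.png

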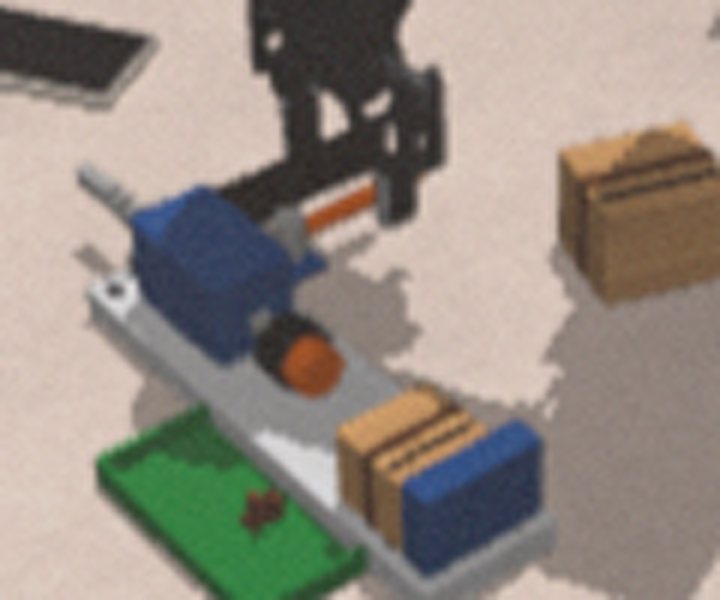

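Emit:
{"fn": "apply_moves", "kwargs": {"rows": "0.3 0 0 0 0 0 0; 0.3 0 0 0 0 0 0; 0.3 0 0 0 0 0 0; 0.3 0 0 0 0 0 0; -0.8 0 0 0 0 0 0; -0.8 0 0 0 0 0 0; -0.8 0 0 0 0 0 0; -0.8 0 0 0 0 0 0"}}

```text
t: 19.9
position: [0.4436, -0.0978, 0.0497]
tool_rot: [[-0.197, -0.98, -0.001], [-0.98, 0.197, -0.0], [0.0, 0.001, -1.0]]
ft_force: [-0.0, 0.4, -0.0]
grip_width: 0.077
```

Emit:
{"fn": "apply_moves", "kwargs": {"rows": "0.3 0 0 0 0 0 0; 0.3 0 0 0 0 0 0; 0.3 0 0 0 0 0 0; 0.3 0 0 0 0 0 0; 0.3 0 0 0 0 0 0; -0.8 0 0 0 0 0 0; -0.8 0 0 0 0 0 0; -0.8 0 0 0 0 0 0"}}

```text
t: 20.9
position: [0.4435, -0.0977, 0.0496]
tool_rot: [[-0.197, -0.98, -0.001], [-0.98, 0.197, -0.0], [0.0, 0.001, -1.0]]
ft_force: [0.3, -0.7, -0.7]
grip_width: 0.0769
```

Emit:
{"fn": "apply_moves", "kwargs": {"rows": "-0.8 0 0 0 0 0 0; -0.8 0 0 0 0 0 0"}}

```text
t: 21.15
position: [0.4437, -0.0977, 0.0497]
tool_rot: [[-0.197, -0.98, -0.0], [-0.98, 0.197, -0.0], [0.0, 0.0, -1.0]]
ft_force: [0.6, 0.1, -0.8]
grip_width: 0.0771
```

```bash
python3 - <<'E'
from h import *
s=r.read_state(); print(s['t'],s['position'],w2c(s['position']),s['ft_force'],s['grip_width'])
px,K,P=grab('wrist','w14')
px,K,P=grab('scene'); crop(px,250,150,370,250,6,'s14')
px,K,P=grab('top'); crop(px,260,150,380,220,6,'t14')
E
```

```text
21.15 [ 0.44370312 -0.09767742  0.04972555] [-0.10567106 -0.09101427  0.04972555] [ 0.58032799  0.11858888 -0.83584364] 0.07709466686476016
```

View pics/w14.png

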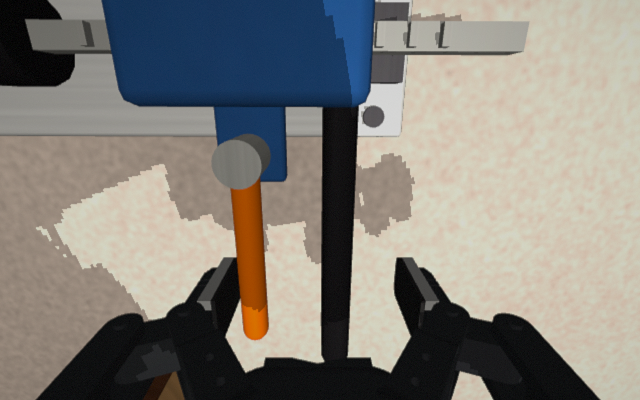

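View pics/s14.png

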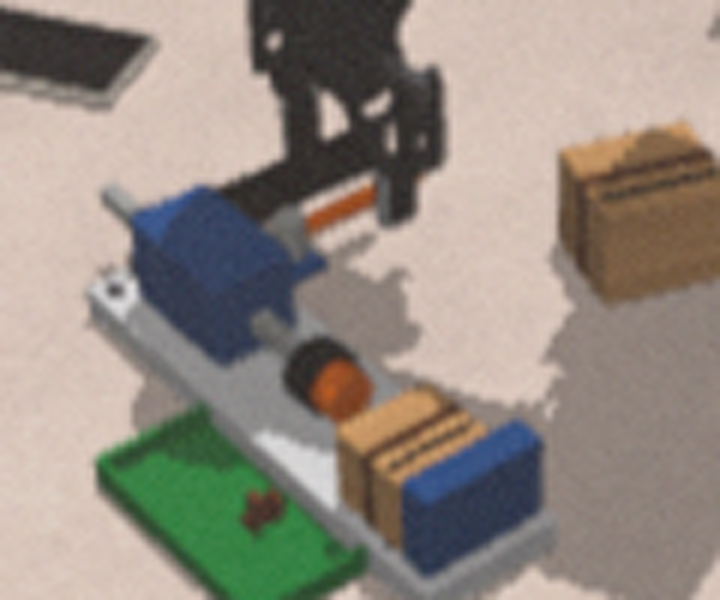

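View pics/t14.png

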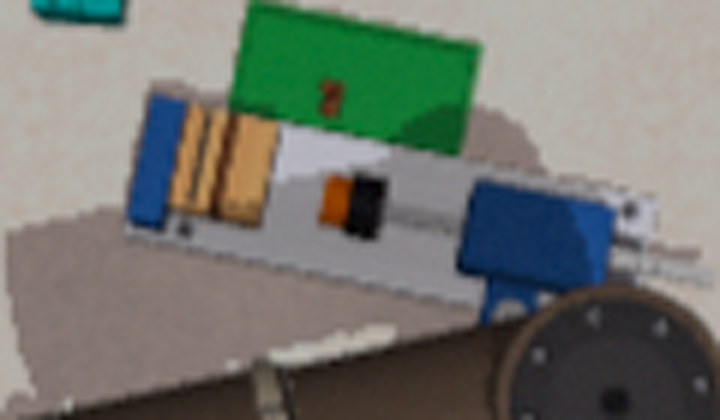

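```bash
python3 - <<'E'
from h import *
px,K,P=grab('top')
f=lambda q,z:w2c(p2w(K,P,260+(q[0]+.5)/6-.5,150+(q[1]+.5)/6-.5,z))
for n,q,z in [('padface',(322,198),.05),('cup rim',(349,205),.055),('cup rim2',(349,205),.05),('stand back',(270,170),.065),('stand front',(178,160),.065),('stopface',(178,160),.07),('housing front',(466,225),.075),('bed corner',(126,235),.02)]: print(n,f(q,z)*1000)
E
```

```text
padface [ 1.30462029 46.50283745 50.        ]
cup rim [-0.18972046 31.24335446 55.        ]
cup rim2 [ 0.37287404 31.30768391 50.        ]
stand back [ 9.1368231  76.68692303 65.        ]
stand front [  4.88813194 126.54201638  65.        ]
stopface [  4.30569399 126.17241622  70.        ]
housing front [ -0.93594909 -32.74099819  75.        ]
bed corner [-36.53918638 149.96322177  20.        ]
```

Emit:
{"fn": "apply_moves", "kwargs": {"rows": "0.3 0 0 0 0 0 0; 0.3 0 0 0 0 0 0; 0.3 0 0 0 0 0 0; 0.3 0 0 0 0 0 0; -0.8 0 0 0 0 0 0; -0.8 0 0 0 0 0 0; -0.8 0 0 0 0 0 0; -0.8 0 0 0 0 0 0"}}

```text
t: 22.35
position: [0.4436, -0.0977, 0.0497]
tool_rot: [[-0.197, -0.98, -0.001], [-0.98, 0.197, -0.0], [0.0, 0.001, -1.0]]
ft_force: [-0.4, -0.2, 0.4]
grip_width: 0.0773
```

Emit:
{"fn": "apply_moves", "kwargs": {"rows": "0.3 0 0 0 0 0 0; 0.3 0 0 0 0 0 0; 0.3 0 0 0 0 0 0; 0.3 0 0 0 0 0 0; -0.8 0 0 0 0 0 0; -0.8 0 0 0 0 0 0; -0.8 0 0 0 0 0 0; -0.8 0 0 0 0 0 0"}}

```text
t: 23.35
position: [0.4436, -0.0977, 0.0497]
tool_rot: [[-0.197, -0.98, -0.001], [-0.98, 0.197, -0.0], [0.0, 0.001, -1.0]]
ft_force: [0.2, 0.5, 0.2]
grip_width: 0.0769
```

Emit:
{"fn": "apply_moves", "kwargs": {"rows": "-0.8 0 0 0 0 0 0; -0.8 0 0 0 0 0 0"}}

```text
t: 23.6
position: [0.4438, -0.0976, 0.0498]
tool_rot: [[-0.197, -0.98, -0.0], [-0.98, 0.197, -0.0], [0.0, 0.0, -1.0]]
ft_force: [-0.5, 0.5, -0.4]
grip_width: 0.077
```

```bash
python3 - <<'E'
from h import *
s=r.read_state(); print(s['t'],s['position'],w2c(s['position']),s['ft_force'],s['grip_width'])
px,K,P=grab('wrist','w15')
px,K,P=grab('scene'); crop(px,270,180,360,250,8,'s15')
px,K,P=grab('top'); crop(px,270,155,350,205,9,'t15')
E
```

```text
23.6 [ 0.44384869 -0.09756558  0.04976795] [-0.10554951 -0.09087671  0.04976795] [-0.47589649  0.51973115 -0.41382212] 0.0770350048316645
```

View pics/w15.png

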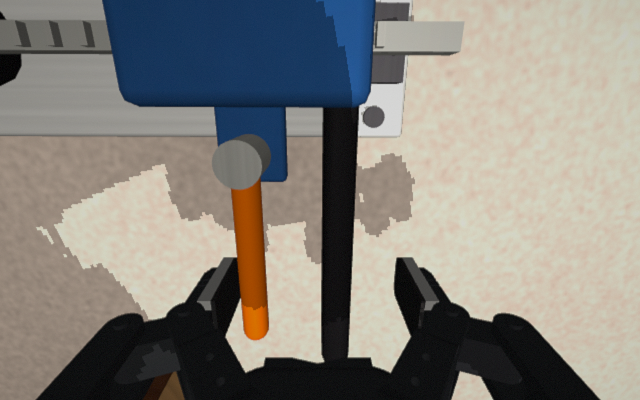

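View pics/s15.png

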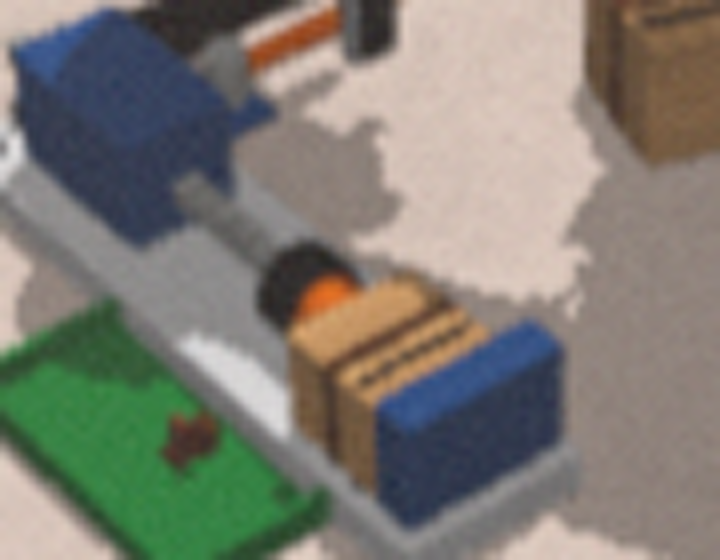

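View pics/t15.png

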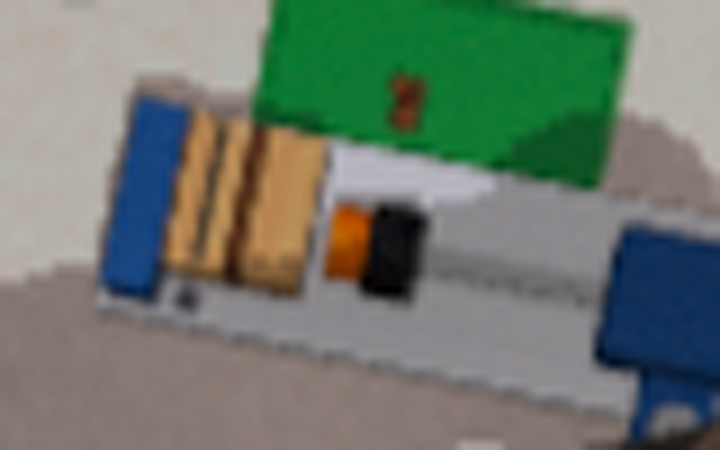

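```bash
python3 - <<'E'
from h import *
px,K,P=grab('top')
f=lambda q,z:w2c(p2w(K,P,270+(q[0]+.5)/9-.5,155+(q[1]+.5)/9-.5,z))
for n,q,z in [('padface',(328,245),.045),('cup rim mid',(368,252),.05),('cup rear',(424,260),.05),('stand back',(313,215),.065),('stopface',(180,180),.07),('stop rear',(125,180),.07),('housing front',(610,290),.075)]: print(n,f(q,z)*1000)
import cv2
px,K,P=grab('wrist'); 
f=lambda c,rw,z:w2c(p2w(K,P,c,rw,z))*1000
print('tail',f(462,36,.05),f(462,22,.05),f(462,52,.042),'house rear',f(370,100,.075),f(372,60,.075))
E
```

```text
padface [-0.10619081 70.49215132 45.        ]
cup rim mid [-0.37544016 55.53349626 50.        ]
cup rear [ 0.67696905 34.98117248 50.        ]
stand back [ 7.28938868 77.14901595 65.        ]
stopface [  9.90826093 126.28415321  70.        ]
stop rear [  6.09820944 145.6665334   70.        ]
housing front [  0.08769759 -32.81800033  75.        ]
tail [  -2.32055203 -145.56198086   50.        ] [   2.19585123 -144.91026696   50.        ] [  -6.49110854 -149.79691246   42.        ] house rear [ -24.54118203 -108.80088217   75.        ] [ -13.20088304 -108.84491575   75.        ]
```

Emit:
{"fn": "apply_moves", "kwargs": {"rows": "0.1 0 0 0 0 0 0; 0.1 0 0 0 0 0 0; 0.1 0 0 0 0 0 0; 0.1 0 0 0 0 0 0; 0.3 0 0 0 0 0 0; 0.3 0 0 0 0 0 0; 0.3 0 0 0 0 0 0"}}

```text
t: 24.72
position: [0.4471, -0.0955, 0.0514]
tool_rot: [[-0.195, -0.981, 0.006], [-0.981, 0.195, 0.002], [-0.003, -0.006, -1.0]]
ft_force: [-0.8, 14.2, 13.1]
grip_width: 0.0327
```

```bash
python3 - <<'E'
from h import *
s=r.read_state(); print(s['t'],s['position'],w2c(s['position']),s['ft_force'],s['grip_width'])
px,K,P=grab('wrist','w16')
px,K,P=grab('scene'); crop(px,270,180,360,250,8,'s16')
px,K,P=grab('top'); crop(px,270,155,350,205,9,'t16')
E
```

```text
24.725 [ 0.44710153 -0.09554682  0.05142447] [-0.10274166 -0.08827432  0.05142447] [-0.7866986  14.20892136 13.07784298] 0.03272465955552616
```

View pics/w16.png

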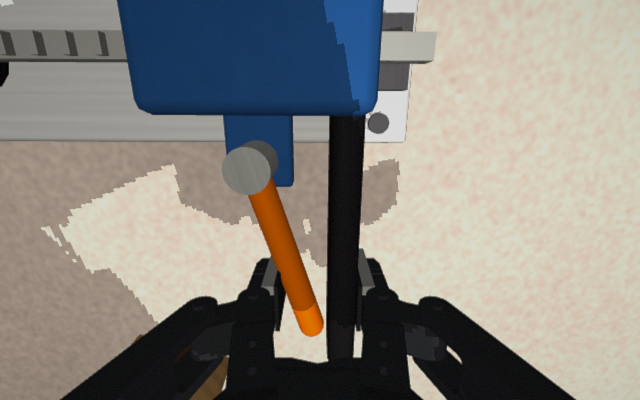

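View pics/s16.png

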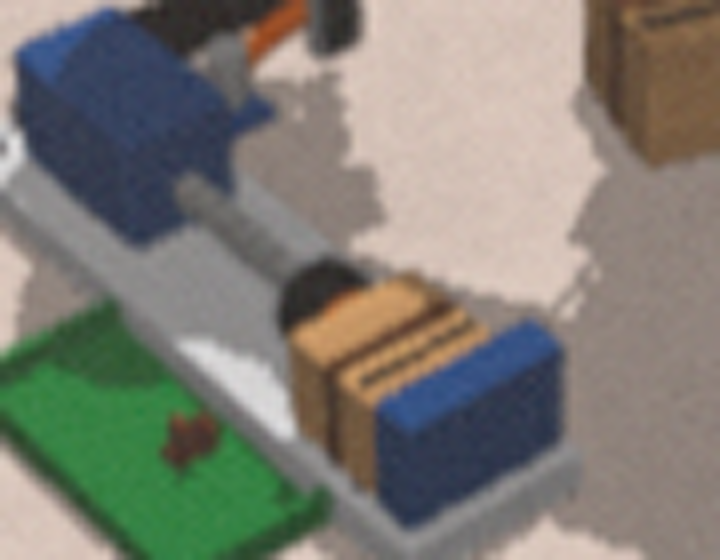

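View pics/t16.png

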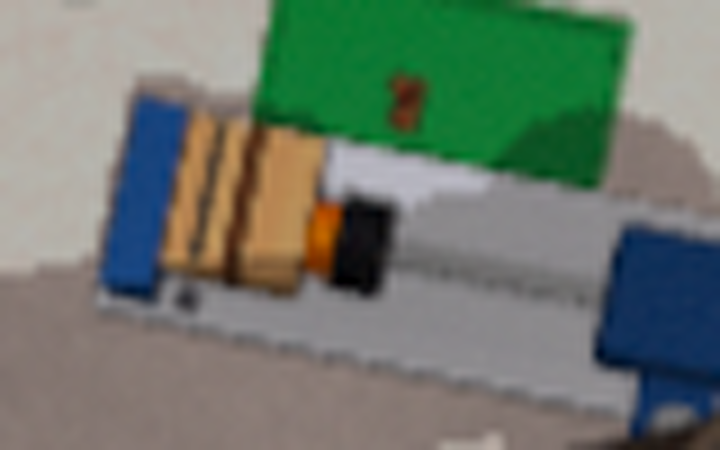

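Emit:
{"fn": "apply_moves", "kwargs": {"rows": "-0.8 0 0 0 0 0 0; -0.8 0 0 0 0 0 0; -0.8 0 0 0 0 0 0; -0.8 0 0 0 0 0 0; -0.8 0 0 0 0 0 0; -0.8 0 0 0 0 0 0"}}

```text
t: 25.62
position: [0.4438, -0.0975, 0.0498]
tool_rot: [[-0.197, -0.98, -0.0], [-0.98, 0.197, -0.0], [0.0, 0.0, -1.0]]
ft_force: [0.7, -0.8, -0.2]
grip_width: 0.0766
```

```bash
python3 - <<'E'
from h import *
s=r.read_state(); print(s['t'],s['position'],w2c(s['position']),s['ft_force'],s['grip_width'])
px,K,P=grab('wrist','w17')
px,K,P=grab('top'); crop(px,270,155,350,205,9,'t17')
f=lambda q,z:w2c(p2w(K,P,270+(q[0]+.5)/9-.5,155+(q[1]+.5)/9-.5,z))
E
```

```text
25.625 [ 0.44382936 -0.09754287  0.04976915] [-0.10557281 -0.0908581   0.04976915] [ 0.65328459 -0.7716143  -0.21212853] 0.07659019734888806
```

View pics/w17.png

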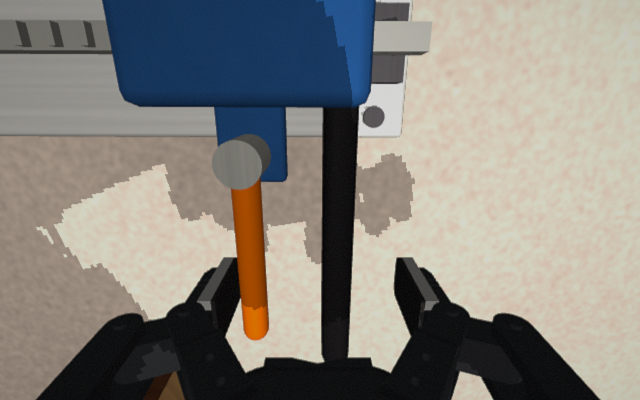

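View pics/t17.png

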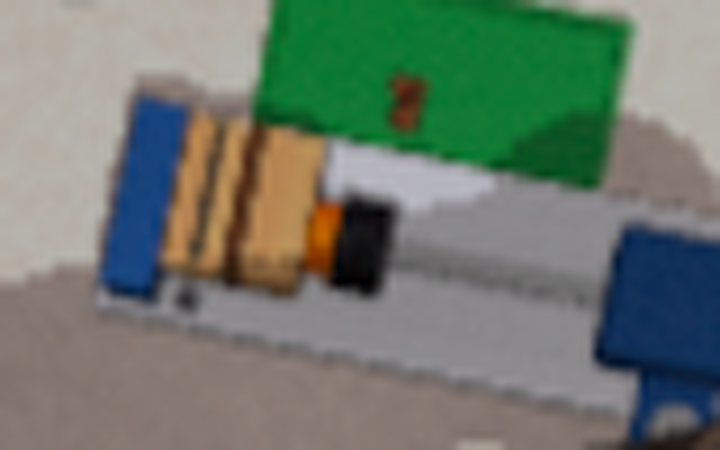

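Emit:
{"fn": "apply_moves", "kwargs": {"rows": "-0.4 0 0 0 0 0 0; -0.4 0 0 0 0 0 0; -0.4 0 0 0 0 0 0; -0.4 0 0 0 0 0 0"}}

```text
t: 26.22
position: [0.4452, -0.0958, 0.0504]
tool_rot: [[-0.196, -0.981, 0.003], [-0.981, 0.196, 0.002], [-0.002, -0.002, -1.0]]
ft_force: [-2.0, 14.4, 7.3]
grip_width: 0.0601
```

```bash
python3 - <<'E'
from h import *
s=r.read_state(); print(s['t'],s['position'],w2c(s['position']),s['ft_force'],s['grip_width'])
px,K,P=grab('wrist','w18')
E
```

```text
26.225 [ 0.44517509 -0.09584119  0.05041367] [-0.10457653 -0.08893089  0.05041367] [-1.99486342 14.41844229  7.32287742] 0.0600644494307125
```

View pics/w18.png

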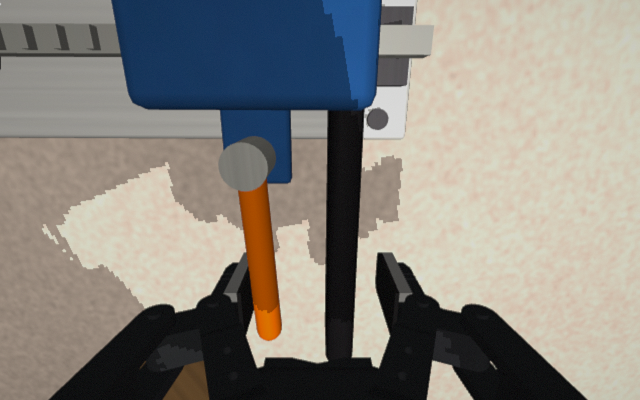

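```bash
python3 - <<'E'
from h import *
px,K,P=grab('wrist')
f=lambda c,rw,z:(w2c(p2w(K,P,c,rw,z))*1000).round(1)
print('now tail',f(432,40,.05),'notch',f(94,37,.05),'trig',f(268,330,.055),f(254,190,.055))
img=cv2.imread('pics/w17.png')
T=np.eye(4); s=r.read_state()
# pose at w17
R17=Rpsi(np.arctan2(-.98,-.197)); p=np.array([.44383,-.09754,.04977]); Tc=optics.get_image('wrist')['tool_from_camera']
T[:3,:3]=R17;T[:3,3]=p;P=T@np.array(Tc)
print('w17 tail',f(431,36,.05),'notch',f(89,33,.05),'trig',f(256,330,.055),f(248,190,.055))
E
```

```text
now tail [  -2.5 -133.1   50. ] notch [-0.8 -8.1 50. ] trig [-128.9  -66.1   55. ] [-58.4 -64.2  55. ]
w17 tail [  -2.3 -134.3   50. ] notch [-0.6 -9.3 50. ] trig [-129.3  -62.3   55. ] [-59.1 -63.9  55. ]
```

Emit:
{"fn": "apply_moves", "kwargs": {"rows": "-0.31 0 0 0 0 0 0; -0.31 0 0 0 0 0 0; -0.31 0 0 0 0 0 0; -0.31 0 0 0 0 0 0"}}

```text
t: 26.88
position: [0.4457, -0.0954, 0.0506]
tool_rot: [[-0.196, -0.981, 0.004], [-0.981, 0.196, 0.002], [-0.003, -0.003, -1.0]]
ft_force: [-1.7, 16.6, 7.6]
grip_width: 0.0559
```

```bash
python3 - <<'E'
from h import *
s=r.read_state(); print(s['t'],s['position'],w2c(s['position']),s['ft_force'],s['grip_width'])
px,K,P=grab('wrist','w19')
px,K,P=grab('top'); crop(px,270,155,350,205,9,'t19')
px,K,P=grab('scene'); crop(px,270,180,450,290,4.4,'s19')
E
```

```text
26.875 [ 0.4457407  -0.09540629  0.05055715] [-0.10410431 -0.08839605  0.05055715] [-1.68388909 16.63407992  7.60439158] 0.0559351706153372
```

View pics/w19.png

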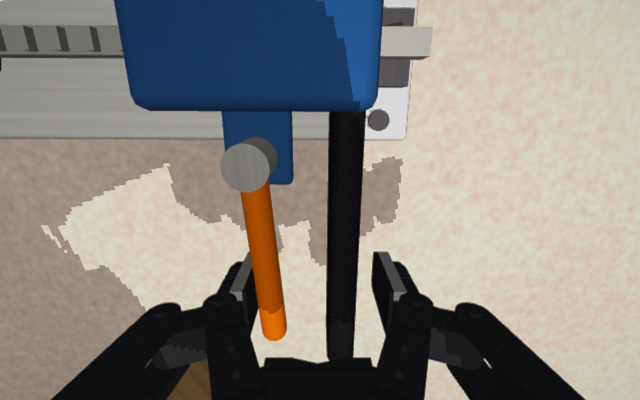

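View pics/t19.png

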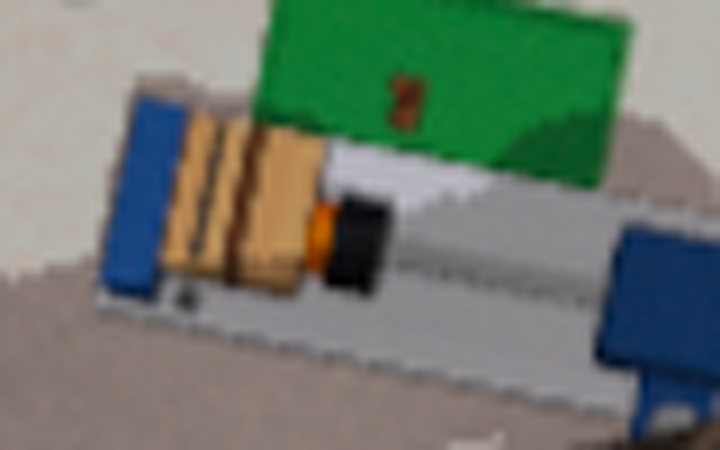

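View pics/s19.png

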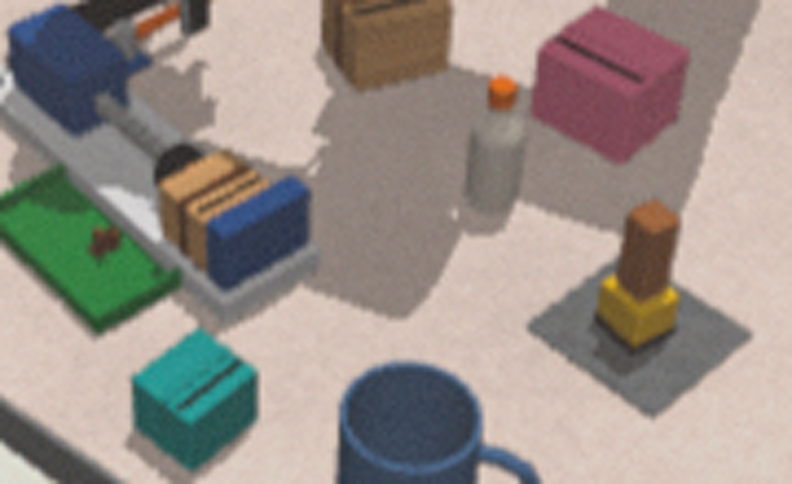

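```bash
python3 - <<'E'
from h import *
g=lambda n:cv2.cvtColor(cv2.imread(f'pics/{n}.png'),cv2.COLOR_BGR2GRAY).astype(np.float32)
from scipy.ndimage import shift
def prof(n,a=0):
    im=cv2.imread(f'pics/{n}.png').astype(float)
    # rotate to clamp axes
    return im
d=np.array([np.cos(.192),np.sin(.192)])
def cup(n):
    im=cv2.imread(f'pics/{n}.png').astype(float)
    # sample along bar axis line through (355,247), average over +-20 px across
    us=np.arange(-80,80,.5); acc=0
    for v in range(-22,23,2):
        xs=355+us*d[0]-v*d[1]; ys=247+us*d[1]+v*d[0]
        acc=acc+cv2.remap(im.astype(np.float32),xs.astype(np.float32)[None],ys.astype(np.float32)[None],1)[0]
    return us,acc/23
for n in ('t15','t16','t17','t19'):
    us,p=cup(n); red=p[:,2]
    m=red.max(); 
    # rear edge of cup & rim: crossings of red
    dk=np.where(red<70)[0]; i=dk[0]; j=dk[-1]
    o=p[:,2]-p[:,0]; k=np.where(o>o.max()*.5)[0]
    print(n,'rim',us[i],'rear',us[j],'orange',us[k[0]],us[k[-1]],o.max())
print('mm per crop px', 1.6/484.7*1000/9)
E
```

```text
t15 rim 12.5 rear 66.5 orange -80.0 11.0 162.85187
t16 rim -19.5 rear 34.0 orange -80.0 -21.5 168.39665
t17 rim -19.5 rear 34.0 orange -80.0 -21.5 167.83115
t19 rim -23.5 rear 29.5 orange -80.0 -26.0 165.33958
mm per crop px 0.3667789927331912
```

Emit:
{"fn": "apply_moves", "kwargs": {"rows": "-0.31 0 0 0 0 0 0; -0.31 0 0 0 0 0 0; -0.31 0 0 0 0 0 0; -0.31 0 0 0 0 0 0"}}

```text
t: 27.52
position: [0.4457, -0.0954, 0.0506]
tool_rot: [[-0.196, -0.981, 0.004], [-0.981, 0.196, 0.002], [-0.003, -0.003, -1.0]]
ft_force: [-1.8, 17.6, 7.5]
grip_width: 0.0564
```

```bash
python3 - <<'E'
from h import *
s=r.read_state(); print(s['t'],w2c(s['position']),s['ft_force'],s['grip_width'])
px,K,P=grab('top'); crop(px,270,155,350,205,9,'t20')
print(np.abs(cv2.imread('pics/t20.png').astype(float)-cv2.imread('pics/t19.png'))[180:300,300:400].mean())
print(r.close_job())
E
```

```text
27.525 [-0.10409771 -0.08838554  0.05056672] [-1.84983354 17.56182193  7.49965272] 0.056350836340700455
1.1278333333333332
the job is handed in; nothing more can be done
None
```

The job is done and was handed in at about 27.5 s, with the arm still holding the trigger squeezed. The interface gives no verdict, so this rests on my own checks.

- **Chips:** one pass with the scraper put all three in the green tray. The pictures show them at clamp x of about 50 to 65 mm and y of about 57 mm, one resting partly on another.
- **Scraper:** it is back upright on its mat, released, within about 5 mm of the mat's centre.
- **Clamp:** I made seven full strokes. The first advanced the jaw about 8 mm and the rest 12 mm each. I then made one small partial stroke, which I am still holding.
- **Pad and card stand:** the top camera put the jaw at about 86.7 mm. That means the pad is sunk about 6.5 mm, give or take 1 mm, with the card stand against the end stop.
- **Trigger hold:** I estimate the trigger at 0.07 to 0.08 rad. The wrist sensor reads about 17 N along the squeeze direction, and the last two pictures show no movement.

**Disagreements:**
- The top camera read about 3.5 mm low along the clamp, so I corrected it against the stop and the housing.
- For the last small stroke, the wrist camera gave advances between 0.3 and 2.4 mm by eye. I relied on the top camera's 1.6 mm.

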